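# Load the filter slide and hold it in the notch

### The arm

A 7-joint arm with a two-finger parallel gripper is mounted at the origin on the work surface. World frame = base frame: x ahead of the robot, y to its left, z up, the work surface at z = 0. Lengths are in m, angles in rad, forces in N, time in s.
With the tool pointing down it reaches from about 0.4 to 0.85 m from the base axis. Payload 10.4 kg.
Tool frame: the origin (TCP) lies between the finger pads; the fingertips stand ahead of it and the grasp point (between the pads) lies 6 mm ahead of it (finger_overhang is the z of the fingertips in the tool frame, in m); z points along the fingers, y is the direction in which the jaws open and shut (so a half turn about z gives the same grasp; the last joint's range is limited). The gripper opens to 85 mm and grips with 20 to 120 N. Pads are 22 mm wide; open, the fingers measure 114 mm over their backs; the gripper's body (76 mm by 85 mm) begins 54 mm behind the grasp point. The pads swing forward as they close: fully open they stand 13 mm farther back than shut.
Start: joints at [-1.141, 0.332, -0.065, 1.46, 0.022, 1.35, -0.088], TCP at [0.273, 0.562, 0.236] pointing down, gripper open.
Joint ranges: [-2.6, 2.6], [-0.5, 2.12], [-1.47, 1.34], [0.16, 2.42], [-1.27, 4.41], [0.06, 2.06], [-2.6, 2.6]. Speed limits (rad/s): [2.22, 2.22, 2.79, 2.79, 3.14, 3.14, 3.14].

### API

Orientations are given as a unit quaternion [x, y, z, w].
In Python, from workcell import * gives the robot as it stands.
- The arm moves only by the shell command python3 -m creep 'ROWS' [FORCE]. ROWS is JSON, a list of rows, each a list of 7 numbers: the turn, a rotation vector about the tool's x, y, z in rad, then the shift along the tool's x, y, z in mm, then the closure in counts, from 0 (fully open) to 255 (shut). In form: [[wx, wy, wz, dx, dy, dz, claw], ...]. A call has 1 to 8 rows; each row shifts and turns the commanded pose from where the row before left it, along the tool's axes as they then stand; what a row does not reach is not made up. A row lasts 1/10 s, in which the tool goes at most 50 mm and 8.59 degrees, less where a joint would pass 70% of its speed; a pose out of reach is approached as far as the arm can. A call is refused whole if a number of a shift passes 50 or a number of a turn 0.15, either way. A call with a gripper value outside its range is refused whole. The fingers move at their own pace and stop on an object; FORCE is the grip in N (left out, the last holds). Time passes only in rows, so rows that do not move let the fingers close. It gives the time, the measured TCP pose, the force and the opening at its end, in the units of the state.
- get_obs(): the state, without advancing time (a new reading comes with each control period).
- camera(name): name is "side" or "top" or "wrist"; returns (picture, depth): 384x512x3 uint8, blue, green, red; 384x512 float32, m along the optical axis (not along the pixel's ray), 0 where there is no reading.
- camera_model(name): a dict with "camera_matrix" (3x3 intrinsics, pixels), "k1" (the pictures are not rectified: a ray, as slopes to the right and down, at radius r is drawn at 1 + k1 r^2 times it, then the intrinsics apply), "R" (3x3) and "t" (3): a world point X has camera coordinates R X + t; the wrist camera has in their place "mount" (4x4, takes a point from camera to tool coordinates, whose origin is the TCP and whose axes are the flange's). Camera axes: x right, y down, z forward; pixel columns grow to the right and rows downward; lengths in m; the calibration is good to about 2 mm. A picture is of the moment at which its call begins: read the wrist's pose just before it. camera_model takes no time and is no camera call.
- hand_in(): hands the job in, once; it reports no verdict.
The state is a dict: "clock": time; "joint_pos": joint angles; "joint_velocities": joint speeds; "tau": joint torques, N m; "position": TCP position; "ee_rot": TCP orientation; "ft_force": force on the tool from outside, world axes, zero at the start; "torque": the same for the moment, N m; "grip_width": opening from 0.0 (shut) to 1.0 (fully open).
Only numpy, scipy, OpenCV 4.12 (cv2) and the standard library are available. Lean on these libraries where they do the work, as an engineer would, in place of code of your own. Each camera call takes 0.05 s, during which the arm holds its last target.

### The job

Put the yellow filter into the yellow socket and the blue filter into the blue socket of the filter slide on the lamp box, each fully down. Then take the slide by its black handle and push it along its rail until its ball detent clicks into the notch (red marks on slide and box lined up), and finish still gripping the handle there for the exposure: do not let go. Leave the spare green filter and the jar, loupe and brass weight where they are.

Things in the scene. Friction and masses are not known exactly. Their poses are not given: they have to be found in the camera images.
- yellow (a point): centre (half-way up) of the loose yellow filter: an upright round black cell, 36 mm in diameter and 30 mm high, 60 g, with a yellow band near its top and a yellow disc on top; z axis up. It stands on the table in front of the lamp box
- blue (a point): centre (half-way up) of the loose blue filter: an upright round black cell, 36 mm in diameter and 30 mm high, 60 g, with a blue band near its top and a blue disc on top; z axis up. It stands on the table in front of the lamp box
- green (a point): centre (half-way up) of the loose green filter: an upright round black cell, 36 mm in diameter and 30 mm high, 60 g, with a green band near its top and a green disc on top; z axis up. It stands on the table in front of the lamp box. A spare: leave it
- socket_yellow (a point): centre of the floor of the round socket in the yellow part of the filter slide: 39 mm across, 8 mm deep with a 2 mm chamfer, so its mouth is 8 mm above this point and a seated cell's centre is 15 mm above it, with 22 mm of the cell standing out. It is the farther socket from the handle, 62 mm beyond the blue one. It travels with the slide; z axis up, y axis the direction in which the slide moves into the notch
- socket_blue (a point): centre of the floor of the round socket in the blue part of the filter slide: 39 mm across, 8 mm deep with a 2 mm chamfer, so its mouth is 8 mm above this point and a seated cell's centre is 15 mm above it, with 22 mm of the cell standing out. It lies 60 mm from the handle, between handle and yellow socket. It travels with the slide; z axis up, y axis the direction in which the slide moves into the notch
- grip (a point): centre of the handle of the slide, half-way up: a black upright post 20 x 20 mm and 40 mm high, standing on the top face of the slide (20 mm below this point); free on all sides for 25 mm (the rail's end stops are lower than the slide's top); blue socket 60 mm along +y. z axis up, y axis the direction in which the slide moves into the notch
- lamp_box: white lamp box fixed to the table, 92 x 350 x 40 mm high, origin at the centre of its underside; y axis along its length = along the rail, from loading end to notch. On its top lies a round lit window with a red line at either side. Slide in the notch = the slide's red lines (beside its yellow socket) meet the box's red lines, the yellow socket over the window
- slide (a joint): position of the filter slide (64 x 172 mm, 16 mm thick, top face 59 mm above the table) along the rail in m: 0 at the loading end (starts between 0 and 0.02), growing along the lamp box's +y to 0.13 at the far stop. Sliding friction about 1 N. The notch is somewhere between 0.072 and 0.118, different each time
- ball (a joint): drop of the hidden spring ball under the slide, in m: about 0.0005 on the plain track, 0.005 in the middle of the notch, 0.0035 at 2 mm to the side of it. The ball starts to drop 6 mm before the middle and pulls the slide on with a force that grows to about 7 N; then it resists being pushed past with more than 7 N. A slide let go within 1 mm of the middle settles there
- jar_mid (a point): middle of an amber glass jar with white cap, 52 mm in diameter, 70 mm high, standing to the left of the lamp box; bystander
- loupe_mid (a point): middle of a dark steel loupe, 42 mm in diameter, 36 mm high, standing to the right of the lamp box; bystander
- weight_mid (a point): middle of a brass paper weight, 70 x 40 x 25 mm, on the left, nearer the robot; bystander
- filter_yellow: the same yellow filter; origin at the centre of its underside
- filter_blue: the same blue filter; origin at the centre of its underside
Things that resemble listed ones, but are neither listed nor needed, are in the scene too. Leave any orange or white look-alike of the filter_blue alone.

How it is judged:
On the way, in this order (a step that is already met when the one before it is completed fails the run):
1. both filters sit fully down in the sockets of their own colour, before the slide is in the notch (horizontal distance between yellow and socket_yellow below 0.004 m and z of yellow in the frame of socket_yellow between 0.012 and 0.0175 m and angle between each of yellow, blue's own z axis and vertical below 0.08 rad and horizontal distance between blue and socket_blue below 0.004 m and z of blue in the frame of socket_blue between 0.012 and 0.0175 m and value of joint ball below 0.001 m), for 0.2 s.
2. the slide is in its notch with the fingers on the handle (value of joint ball above 0.0035 m and contact force between the fingers and slide_c0 above 10 N), for 0.2 s.
At the end, for the whole second after the job is handed in: Slide at rest within about 2 mm of the notch's middle (ball dropped over 3.5 mm), fingers holding its handle (over 10 N); yellow and blue filters upright and fully down in their own sockets (within 4 mm of centre, 2.5 mm of the floor), not touched by the fingers (all of step 2 and horizontal distance between yellow and socket_yellow below 0.004 m and z of yellow in the frame of socket_yellow between 0.012 and 0.0175 m and angle between each of yellow, blue's own z axis and vertical below 0.08 rad and horizontal distance between blue and socket_blue below 0.004 m and z of blue in the frame of socket_blue between 0.012 and 0.0175 m and velocity of joint slide between -0.005 and 0.005 m/s and contact force between the fingers and filter_yellow below 0.1 N and contact force between the fingers and filter_blue below 0.1 N); the arm keeps its last pose, push and grip.
It fails at once if the spare green filter is moved by more than 25 mm (distance of green from where it was at the start of the episode above 0.025 m).
It fails at once if the jar is moved by more than 25 mm (distance of jar_mid from where it was at the start of the episode above 0.025 m).
It fails at once if the loupe is moved by more than 25 mm (distance of loupe_mid from where it was at the start of the episode above 0.025 m).
It fails at once if the brass weight is moved by more than 25 mm (distance of weight_mid from where it was at the start of the episode above 0.025 m).
It also fails if it takes over 70 s, if anything falls off the work surface, if the arm or the gripper's body presses on something with over 40 N, if the wrist force passes 120 N, or if a joint passes its speed limit or range.

## Working session

There is one attempt and no reset: what is moved stays moved. The work goes in short steps, Python scripts to look and compute and a shell command to move; the robot and the scene stay as the last step left them, time stands still between calls to the robot, and variables do not carry over. Pictures are saved under pics/ and viewed, and the job is handed in when it is done.

```bash
ls; mkdir -p pics
python3 - <<'E'
from workcell import *
import cv2
o=get_obs();print(o)
for n in("top","side","wrist"):
    p,d=camera(n);cv2.imwrite(f"pics/{n}0.png",p);import numpy as np;np.save(f"pics/{n}0.npy",d)
    print(n,camera_model(n))
E
```

```text
pics
{'clock': 0.0, 'joint_pos': array([-1.14062792,  0.33287518, -0.06467735,  1.46092179,  0.02160067,
        1.3498793 , -0.08850423]), 'joint_velocities': array([-0.00050099,  0.00031118,  0.00094001, -0.00132882, -0.00068501,
        0.00120139, -0.00165599]), 'tau': array([ 1.45125123e-04, -6.25450373e+01,  4.93260822e-02, -3.91612172e+01,
        1.61225873e-02,  1.00361207e-02, -8.28067709e-05]), 'position': array([0.27327179, 0.56169904, 0.23502312]), 'ee_rot': array([ 2.24457802e-01,  9.74483562e-01, -6.83521950e-04, -1.21037472e-04]), 'ft_force': array([-0.36050453,  0.31355431,  0.12568011]), 'torque': array([ 0.00608576, -0.01168244,  0.01612946]), 'grip_width': 1.000387770075306}
top {'camera_matrix': array([[383.31160638,   0.        , 253.50575948],
       [  0.        , 383.31160638, 192.34465472],
       [  0.        ,   0.        ,   1.        ]]), 'k1': -0.006303112209072845, 'R': array([[ 2.17471818e-02, -9.99763333e-01,  5.81201838e-04],
       [-9.96227676e-01, -2.17191149e-02, -8.40160565e-02],
       [ 8.40087959e-02,  1.24810310e-03, -9.96464231e-01]]), 't'
[... 319 characters left out ...]
0.04077463, -0.59673897, -0.80139879],
       [ 0.05099182,  0.79977786, -0.59812642]]), 't': array([-0.51059171,  0.06439984,  0.94912798])}
wrist {'camera_matrix': array([[285.22645649,   0.        , 255.61378111],
       [  0.        , 285.22645649, 194.86440332],
       [  0.        ,   0.        ,   1.        ]]), 'k1': -0.059994501770999874, 'mount': array([[ 3.42924757e-04, -9.47726049e-01, -3.19084972e-01,
         8.10175137e-02],
       [ 9.99999897e-01,  2.30477167e-04,  3.90164120e-04,
         3.66940722e-04],
       [-2.96226899e-04, -3.19085073e-01,  9.47726030e-01,
        -1.37706074e-01],
       [ 0.00000000e+00,  0.00000000e+00,  0.00000000e+00,
         1.00000000e+00]])}
```

View pics/top0.png

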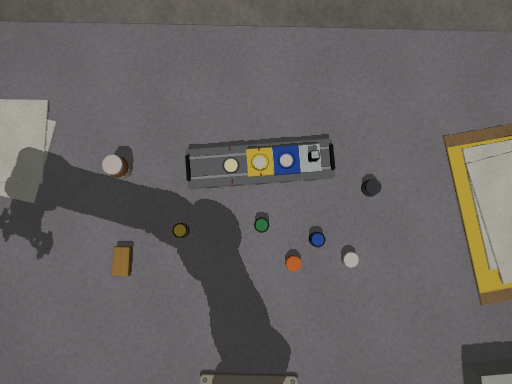

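View pics/side0.png

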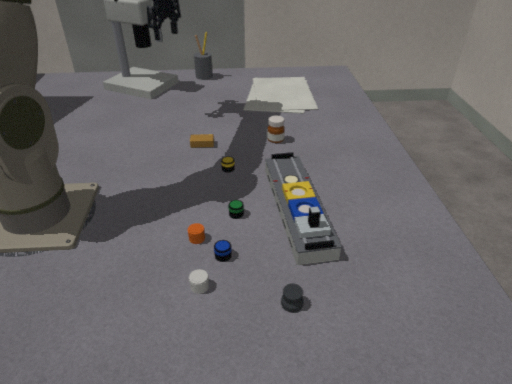

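Run:
```python
import cv2
p=cv2.imread("pics/top0.png")
cv2.imwrite("pics/top0a.png",cv2.resize(p[30:230,130:390],None,fx=3,fy=3,interpolation=cv2.INTER_CUBIC))
```

```text
(no output)
```

View pics/top0a.png

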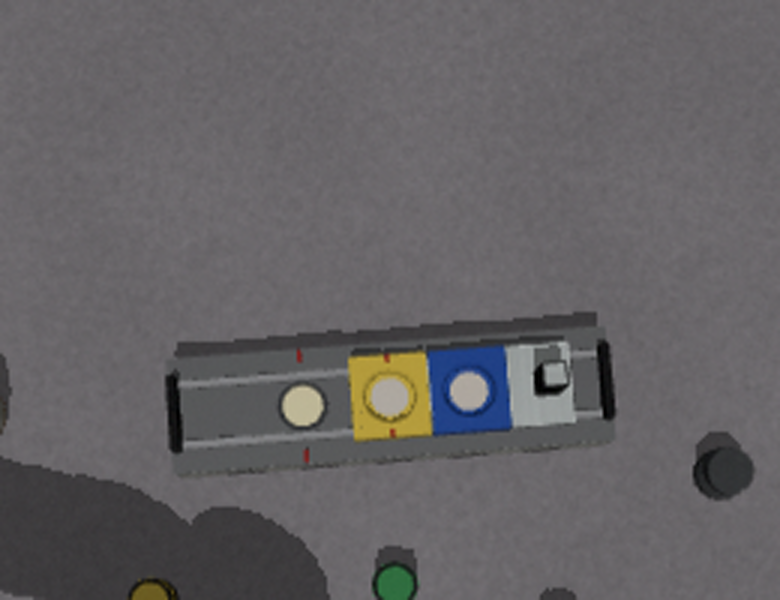

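The top view shows the box with its slide at the right end (yellow socket near 260,162, blue near 286,160, handle near 315,155). The loose filters are yellow at (181,230), green at (262,225) and blue at (318,240). The orange and white look-alikes are at (294,263) and (351,260).

```bash
cat > h.py <<'E'
import numpy as np, cv2, json
from workcell import *
from scipy.spatial.transform import Rotation as Rot
def und(m,uv):
    K=np.array(m["camera_matrix"]);x=(np.array(uv,float)-K[:2,2])/[K[0,0],K[1,1]]
    r=x.copy()
    for _ in range(20): r=x/(1+m["k1"]*(r@r))
    return np.append(r,1)
def pix(name,uv,z,obs=None,m=None):
    m=m or camera_model(name);d=und(m,uv)
    if name=="wrist":
        M=np.array(m["mount"]);R=Rot.from_quat(obs["ee_rot"]).as_matrix()
        o=R@M[:3,3]+obs["position"];w=R@M[:3,:3]@d
    else:
        R=np.array(m["R"]);o=-R.T@np.array(m["t"]);w=R.T@d
    return o+w*(z-o[2])/w[2]
def proj(name,X,obs=None):
    m=camera_model(name)
    if name=="wrist":
        M=np.array(m["mount"]);R=Rot.from_quat(obs["ee_rot"]).as_matrix()
        c=M[:3,:3].T@(R.T@(np.array(X)-obs["position"])-M[:3,3])
    else: c=np.array(m["R"])@X+np.array(m["t"])
    s=c[:2]/c[2];s=s*(1+m["k1"]*s@s);K=np.array(m["camera_matrix"]);return s*[K[0,0],K[1,1]]+K[:2,2]
E
python3 - <<'E'
from h import *
p=cv2.imread("pics/top0.png")
a=cv2.resize(p[205:265,150:360],None,fx=3.8,fy=3.8,interpolation=cv2.INTER_CUBIC)
cv2.imwrite("pics/top0b.png",a)
f=lambda u,v:(130+(u+.5)/3-.5,30+(v+.5)/3-.5)
for n,q,z in[("sy",f(390,396),.059),("sb",f(469,391),.059),("hand",f(554,373),.099),("redU",f(299,355),.040),("redL",f(307,455),.04),("srU",f(387,358),.059),("srL",f(393,433),.059),("window",f(303,405),.04)]:
    print(n,pix("top",q,z).round(4))
h=cv2.cvtColor(p,cv2.COLOR_BGR2HSV)
for n,(u,v) in dict(y=(181,230),g=(262,225),b=(318,240)).items():
    c=h[v-14:v+14,u-14:u+14];hh=c[14,14]
    mk=((abs(c[...,0].astype(int)-int(hh[0]))<12)&(c[...,1]>100)).astype('uint8')
    ys,xs=np.nonzero(mk);q=(u-14+(xs.min()+xs.max())/2,v-14+(ys.min()+ys.max())/2)
    qq=(u-14+xs.mean(),v-14+ys.mean())
    print(n,hh,len(xs),q,qq,pix("top",qq,.03).round(4))
E
```

```text
sy [ 0.6106 -0.0157  0.059 ]
sb [ 0.6159 -0.0767  0.059 ]
hand [ 0.6238 -0.136   0.099 ]
redU [0.645  0.0568 0.04  ]
redL [0.5655 0.0483 0.04  ]
srU [ 0.6404 -0.0128  0.059 ]
srL [ 0.5819 -0.0186  0.059 ]
window [0.6051 0.0525 0.04  ]
y [ 24 172 107] 174 (np.float64(180.5), np.float64(230.0)) (np.float64(180.48275862068965), np.float64(229.72988505747128)) [0.4491 0.1674 0.03  ]
g [ 68 145 109] 128 (np.float64(261.0), np.float64(224.0)) (np.float64(261.25), np.float64(224.328125)) [ 0.466  -0.0229  0.03  ]
b [110 188 138] 158 (np.float64(316.0), np.float64(238.5)) (np.float64(316.6392405063291), np.float64(238.6012658227848)) [ 0.4353 -0.154   0.03  ]
```

View pics/top0b.png

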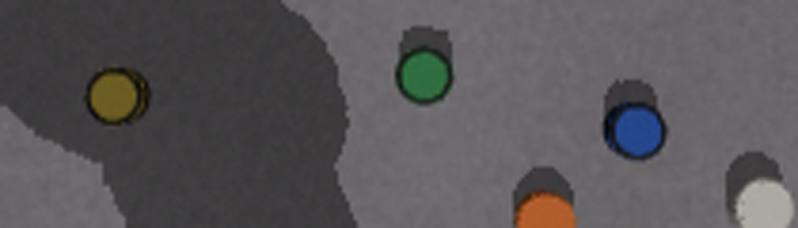

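```bash
cat >> h.py <<'E'
YAW=np.arctan2(.9945,-.105) # rail direction angle = desired tool x
def delta(goal,yaw=None):
    o=get_obs();R=Rot.from_quat(o["ee_rot"]).as_matrix()
    yaw=YAW if yaw is None else yaw
    G=np.array([[np.cos(yaw),np.sin(yaw),0],[np.sin(yaw),-np.cos(yaw),0],[0,0,-1]]).T
    rv=Rot.from_matrix(R.T@G).as_rotvec()
    d=np.array(goal)-o["position"]
    print("t",round(float(o["clock"]),2),"pos",o["position"].round(4),"turn",rv.round(4),"shift now-axes mm",(R.T@d*1e3).round(1),"goal-axes mm",(G.T@d*1e3).round(1),"F",o["ft_force"].round(1),"w",round(o["grip_width"],3))
E
python3 - <<'E'
from h import *
import workcell
print(getattr(workcell,"finger_overhang",None),[n for n in dir(workcell) if n[0]!='_'])
f=lambda u,v:(150+(u+.5)/3.8-.5,205+(v+.5)/3.8-.5)
y=pix("top",f(114,96),.03);b=pix("top",f(638,132),.03);print(y,b, pix("top",(294,262.5),.03))
delta([y[0],y[1],.18]);delta([b[0],b[1],.18])
E
```

```text
0.025 ['MotionError', 'camera', 'camera_model', 'finger_overhang', 'get_obs', 'hand_in']
[0.44870594 0.16940771 0.03      ] [ 0.43357145 -0.15612013  0.03      ] [ 0.3785243  -0.10141053  0.03      ]
t 0.15 pos [0.2733 0.5618 0.2352] turn [-9.0000e-04  6.0000e-04  1.0128e+00] shift now-axes mm [-329.4 -276.    55.5] goal-axes mm [-408.6  133.2   55.2] F [-0.4  0.6 -0.1] w 1.002
t 0.15 pos [0.2733 0.5618 0.2352] turn [-9.0000e-04  6.0000e-04  1.0128e+00] shift now-axes mm [-458.2 -575.4   55.8] goal-axes mm [-730.7   84.    55.2] F [-0.4  0.6 -0.1] w 1.002
```

View pics/wrist0.png

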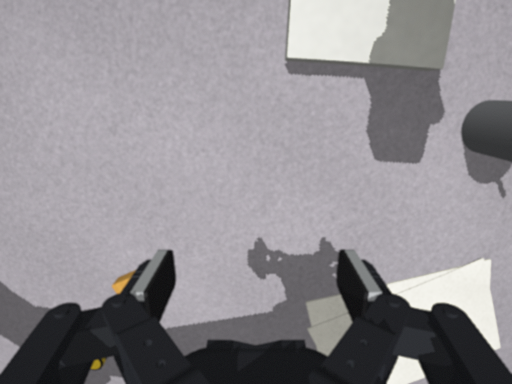

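```bash
python3 -m creep '[[0,0,0.145,0,0,0,80],[0,0,0.145,0,0,0,80],[0,0,0.145,0,0,0,80],[0,0,0.145,0,0,0,80],[0,0,0.145,0,0,0,80],[0,0,0.145,0,0,0,80],[0,0,0.143,0,0,0,80]]' 40; python3 -m creep '[[0,0,0,-35,10,5,80],[0,0,0,-45,15,5,80],[0,0,0,-45,15,5,80],[0,0,0,-45,15,5,80],[0,0,0,-45,15,5,80],[0,0,0,-45,15,5,80],[0,0,0,-45,15,5,80],[0,0,0,-20,10,5,80]]'
python3 - <<'E'
from h import *
delta([.4487,.1694,.14])
print(get_obs()["joint_pos"].round(2))
E
```

```text
clock: 0.85
position: [0.2733, 0.5619, 0.2355]
ee_rot: [0.671, 0.741, -0.0, 0.0]
ft_force: [-0.4, 0.4, -0.2]
grip_width: 0.687
clock: 1.65
position: [0.4183, 0.246, 0.1957]
ee_rot: [0.671, 0.742, -0.0, 0.0]
ft_force: [0.8, 0.2, -0.4]
grip_width: 0.688
t 1.65 pos [0.4183 0.246  0.1957] turn [ 0.0002  0.0004 -0.0049] shift now-axes mm [-79.2  22.6  55.7] goal-axes mm [-79.3  22.2  55.7] F [ 0.8  0.2 -0.4] w 0.688
[-0.9   0.04  0.28  1.89 -0.01  1.21 -0.51]
```

```bash
python3 -m creep '[[0,0,-0.005,-30,10,20,80],[0,0,0,-30,8,20,80],[0,0,0,-19,5,15,80],[0,0,0,0,0,0,80],[0,0,0,0,0,0,80]]'
python3 - <<'E'
from h import *
delta([.4487,.1694,.14])
o=get_obs();p,d=camera("wrist");cv2.imwrite("pics/w1.png",p)
print(proj("wrist",[.4487,.1694,.03],o))
E
```

```text
clock: 2.15
position: [0.4481, 0.1744, 0.1408]
ee_rot: [0.667, 0.745, -0.0, -0.0]
ft_force: [-1.5, 0.1, 0.2]
grip_width: 0.691
t 2.15 pos [0.4481 0.1744 0.1408] turn [-0.0005 -0.      0.0042] shift now-axes mm [-5.1  0.1  0.8] goal-axes mm [-5.1  0.1  0.8] F [-1.5  0.1  0.2] w 0.691
[254.46868606 198.29297811]
```

View pics/w1.png

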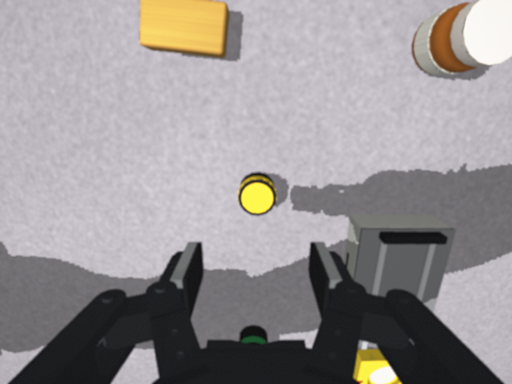

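The yellow disc sits at (257,197) in the wrist view, against a predicted (254.5,198.3), so it is about 2 mm off. The lamp box is at the lower right.

Run:
```python
from h import *
p=cv2.imread("pics/w1.png");h=cv2.cvtColor(p,cv2.COLOR_BGR2HSV)
cv2.imwrite("pics/w1c.png",cv2.resize(p[165:225,220:300],None,fx=8,fy=8,interpolation=cv2.INTER_CUBIC))
m=camera_model("wrist");o=get_obs()
mk=((abs(h[...,0].astype(int)-30)<8)&(h[...,1]>150)&(h[...,2]>150)).astype('uint8');mk[230:]=0;mk[:185]=0
ys,xs=np.nonzero(mk);print(len(xs),xs.min(),xs.max(),ys.min(),ys.max())
print(pix("wrist",(257.3,197),.03,o))
```

```text
781 241 273 185 213
[0.45135568 0.17163599 0.03      ]
```

View pics/w1c.png

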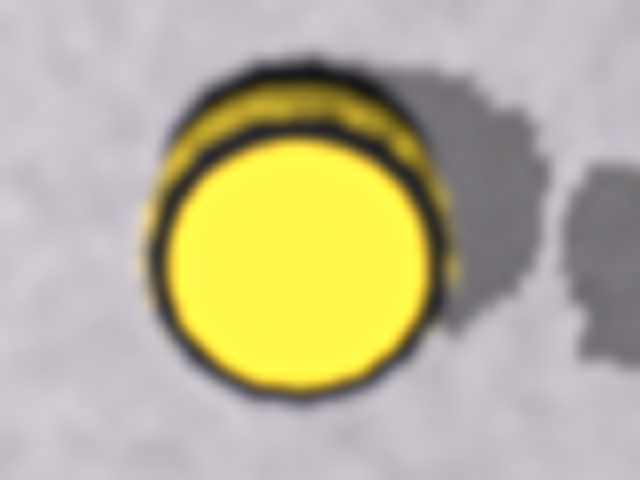

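```bash
python3 - <<'E'
from h import *
delta([.4507,.171,.0355])
E
python3 -m creep '[[0,0,0.004,-3,2,25,80],[0,0,0,-1,0,30,80],[0,0,0,0,0,30,80],[0,0,0,0,0,18,80],[0,0,0,0,0,0,80],[0,0,0,0,0,0,80]]' 40
python3 - <<'E'
from h import *
delta([.4507,.171,.0355])
E
```

```text
t 2.2 pos [0.4482 0.1752 0.1412] turn [ 0.0003 -0.0005  0.0055] shift now-axes mm [ -4.5   2.  105.7] goal-axes mm [ -4.5   2.1 105.7] F [ 0.2  0.2 -0.5] w 0.684
clock: 2.8
position: [0.451, 0.1716, 0.0387]
ee_rot: [0.668, 0.744, 0.0, 0.0]
ft_force: [0.6, -1.0, -0.2]
grip_width: 0.689
t 2.8 pos [0.451  0.1716 0.0387] turn [ 0.0007 -0.0005  0.0022] shift now-axes mm [-0.6 -0.3  3.2] goal-axes mm [-0.6 -0.3  3.2] F [ 0.6 -1.  -0.2] w 0.689
```

```bash
python3 -m creep '[[0,0,0.003,-0.5,0,3,140],[0,0,0,0,0,0,140],[0,0,0,0,0,0,200],[0,0,0,0,0,0,200],[0,0,0,0,0,0,200],[0,0,0,0,0,0,200],[0,0,0,0,0,0,200]]' 40
python3 - <<'E'
from h import *
delta([.4507,.171,.0355])
o=get_obs();p,d=camera("wrist");cv2.imwrite("pics/w2.png",p)
p,d=camera("side");cv2.imwrite("pics/s2.png",cv2.resize(p[110:230,160:320],None,fx=5,fy=5))
E
```

```text
clock: 3.5
position: [0.4508, 0.17, 0.0348]
ee_rot: [0.67, 0.743, 0.0, -0.0]
ft_force: [-0.6, 0.3, 0.4]
grip_width: 0.216
t 3.5 pos [0.4508 0.17   0.0348] turn [ 0.0001 -0.0001 -0.0022] shift now-axes mm [ 1.   0.  -0.7] goal-axes mm [ 1.   0.  -0.7] F [-0.6  0.3  0.4] w 0.216
```

View pics/w2.png

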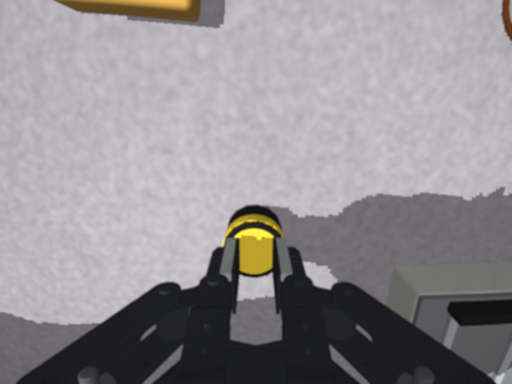

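View pics/s2.png

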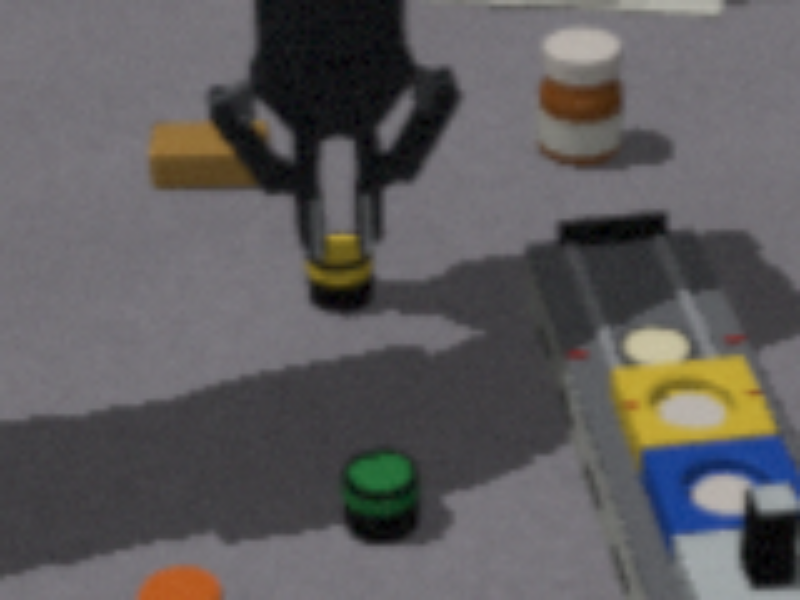

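Run:
```python
from h import *
o=get_obs();print(proj("wrist",[.4507,.171,.03],o),proj("wrist",[.4507,.171,.0],o), proj("wrist",o["position"]-[0,0,.006],o),proj("wrist",o["position"]-[0,0,.025],o))
p=cv2.imread("pics/w2.png")
cv2.imwrite("pics/w2c.png",cv2.resize(p[190:340,170:340],None,fx=4.5,fy=4,interpolation=cv2.INTER_CUBIC))
```

```text
[253.64725819 250.12116478] [253.91697543 227.50461831] [253.61794534 250.52222565] [253.7999691  235.45223817]
```

View pics/w2c.png

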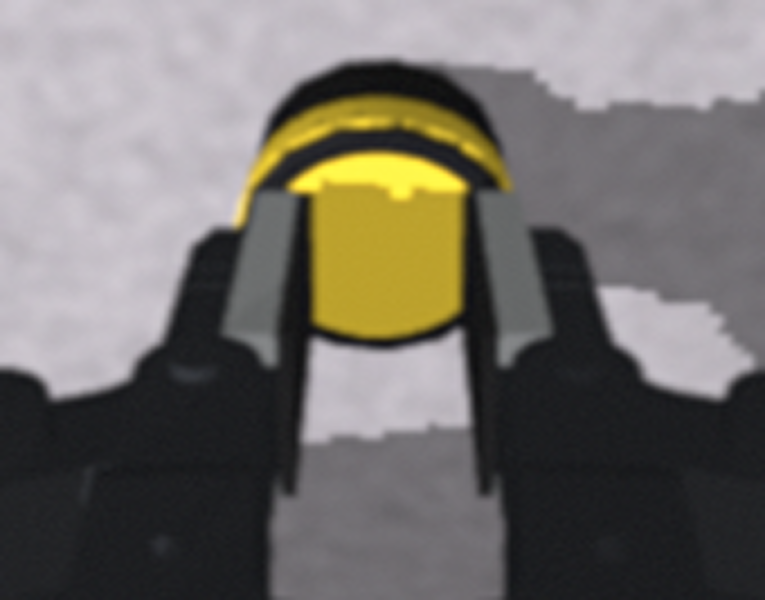

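Run:
```python
from h import *
o=get_obs();p,d=camera("wrist")
m=camera_model("wrist");M=m["mount"];R=Rot.from_quat(o["ee_rot"]).as_matrix()
def P(u,v): 
    c=und(m,(u,v))*d[int(v),int(u)];t=M[:3,:3]@c+M[:3,3];return (t*1e3).round(1),(R@t+o["position"]).round(4)
for cu,cv_ in[(375,170),(385,260),(280,195),(495,195),(260,260),(250,320),(300,220),(300,300),(375,330),(350,400),(380,80)]:
    print((cu,cv_),*P(170+cu/4.5,190+cv_/4))
```

```text
(375, 170) [12.4 -0.1  4. ] [0.4494 0.1824 0.0308]
(385, 260) [-2.4  1.1  5.2] [0.4521 0.1678 0.0297]
(280, 195) [ 10.7 -11.4  -0.2] [0.4383 0.1796 0.0351]
(495, 195) [10.9 14.2 -0.6] [0.4638 0.1824 0.0354]
(260, 260) [ 11.6 -12.1 -18.6] [0.4375 0.1803 0.0534]
(250, 320) [ 10.8 -12.1 -30.1] [0.4376 0.1796 0.065 ]
(300, 220) [10.9 -8.6 -7.5] [0.4411 0.18   0.0423]
(300, 300) [  81.8    1.  -137.7] [0.4434 0.2515 0.1726]
(375, 330) [-13.4  -0.2   4.1] [0.452  0.1567 0.0308]
(350, 400) [-48.1  -4.5  33.7] [0.4513 0.1218 0.0011]
(380, 80) [17.6  0.4 24.3] [0.4494 0.1876 0.0106]
```

```bash
python3 -m creep '[[0,0,0,0,0,-30,200],[0,0,0,0,0,-30,80],[0,0,0,0,0,0,80],[0,0,0,0,0,0,80]]';python3 - <<'E'
from h import *
o=get_obs();p,d=camera("wrist");cv2.imwrite("pics/w3.png",p)
m=camera_model("wrist");M=m["mount"]
v,u=np.mgrid[0:384,0:512]
ok=d>0
P=[]
for a,b in zip(v[ok],u[ok]):
    if a<200: continue
    t=M[:3,:3]@(und(m,(b,a))*d[a,b])+M[:3,3]
    if abs(t[1])<.06 and abs(t[0])<.02 and -.06<t[2]<.04: P.append((*(t*1e3).round(1),a,b))
P=np.array(P);
for lo in range(-60,40,5):
    s=P[(P[:,2]>=lo)&(P[:,2]<lo+5)]
    if len(s): print(lo,len(s),"x",s[:,0].min(),s[:,0].max(),"|y|",abs(s[:,1]).min(),abs(s[:,1]).max(), "rows",s[:,3].min(),s[:,3].max())
delta([.4507,.171,.0355])
E
```

```text
clock: 4.05
position: [0.451, 0.1703, 0.0952]
ee_rot: [0.67, 0.743, 0.001, 0.0]
ft_force: [-1.0, -0.0, -1.0]
grip_width: 0.683
-60 2875 x -14.0 13.4 |y| 24.9 60.0 rows 303.0 367.0
-55 3243 x -13.6 14.8 |y| 25.1 60.0 rows 292.0 357.0
-50 1263 x 5.5 14.4 |y| 27.2 59.8 rows 284.0 309.0
-45 542 x 2.4 14.6 |y| 29.3 58.4 rows 280.0 301.0
-40 679 x -10.4 12.3 |y| 27.7 41.3 rows 276.0 318.0
-35 514 x -11.7 11.7 |y| 27.5 44.1 rows 268.0 317.0
-30 531 x -11.5 11.8 |y| 27.6 43.8 rows 262.0 309.0
-25 480 x -11.5 11.6 |y| 27.6 44.0 rows 257.0 303.0
-20 450 x -11.3 11.6 |y| 27.6 43.8 rows 252.0 294.0
-15 391 x -11.5 11.7 |y| 27.6 43.6 rows 246.0 288.0
-10 320 x -11.4 11.6 |y| 27.7 42.6 rows 242.0 282.0
-5 154 x -11.0 11.2 |y| 28.1 37.1 rows 242.0 278.0
0 8 x -8.5 2.4 |y| 28.3 30.6 rows 252.0 269.0
t 4.1 pos [0.4505 0.17   0.0944] turn [-0.0003 -0.0001 -0.0021] shift now-axes mm [ 0.9  0.4 58.9] goal-axes mm [ 0.9  0.3 58.9] F [-0.2 -0.3  0.2] w 0.684
```

View pics/w3.png

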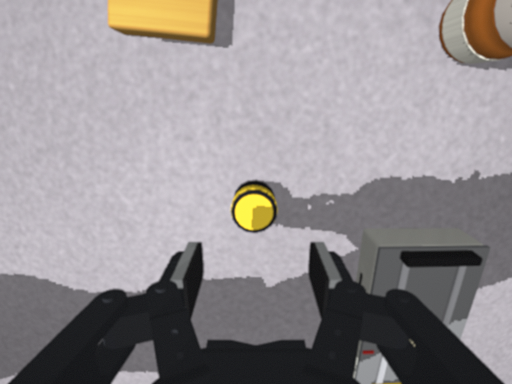

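By depth, the fingertips end at the TCP: about −4 mm at this opening and about +3 mm when nearly shut. They are not 25 mm ahead of it, so the first pinch closed above the disc. I'll go lower in steps and watch the force.

```bash
python3 -m creep '[[0,0,0,1,0,30,80],[0,0,0,0,0,30,80],[0,0,0,0,0,7,80],[0,0,0,0,0,4,80],[0,0,0,0,0,0,80]]'; python3 -m creep '[[0,0,0,0,0,3,80],[0,0,0,0,0,3,80],[0,0,0,0,0,0,80]]'
python3 - <<'E'
from h import *
delta([.4507,.171,.015])
E
```

```text
clock: 4.6
position: [0.4507, 0.171, 0.0239]
ee_rot: [0.67, 0.743, -0.0, 0.0]
ft_force: [-0.1, -0.2, -0.0]
grip_width: 0.686
clock: 4.9
position: [0.4507, 0.1711, 0.0179]
ee_rot: [0.67, 0.743, 0.0, -0.0]
ft_force: [-0.5, -0.2, -0.1]
grip_width: 0.686
t 4.9 pos [0.4507 0.1711 0.0179] turn [ 0.0003 -0.0003 -0.0022] shift now-axes mm [-0.1 -0.   2.9] goal-axes mm [-0.1 -0.   2.9] F [-0.5 -0.2 -0.1] w 0.686
```

```bash
python3 -m creep '[[0,0,0,0,0,4,80],[0,0,0,0,0,0,120],[0,0,0,0,0,0,160],[0,0,0,0,0,0,200],[0,0,0,0,0,0,200],[0,0,0,0,0,0,200]]' 40
python3 - <<'E'
from h import *
delta([.4507,.171,.014])
o=get_obs();p,d=camera("wrist");cv2.imwrite("pics/w4.png",p)
m=camera_model("wrist");M=m["mount"]
z=[]
for a in range(200,300):
  for b in range(180,330):
    t=M[:3,:3]@(und(m,(b,a))*d[a,b])+M[:3,3]
    if 19<abs(t[1]*1e3)<28 and abs(t[0])<.0115: z.append(t[2])
print(sorted((np.array(z)*1e3).round(1))[-20:])
E
```

```text
clock: 5.5
position: [0.4508, 0.1711, 0.014]
ee_rot: [0.67, 0.743, 0.0, 0.0]
ft_force: [-0.1, -0.1, 1.8]
grip_width: 0.407
t 5.5 pos [0.4508 0.1711 0.014 ] turn [ 0.0002 -0.0002 -0.0022] shift now-axes mm [-0.1 -0.1 -0. ] goal-axes mm [-0.1 -0.1 -0. ] F [-0.1 -0.1  1.8] w 0.407
[np.float64(15.3), np.float64(15.3), np.float64(15.3), np.float64(15.4), np.float64(15.4), np.float64(15.4), np.float64(15.5), np.float64(15.5), np.float64(15.5), np.float64(15.6), np.float64(15.6), np.float64(15.7), np.float64(15.7), np.float64(15.7), np.float64(15.7), np.float64(15.7), np.float64(15.8), np.float64(15.8), np.float64(15.9), np.float64(16.1)]
```

View pics/w4.png

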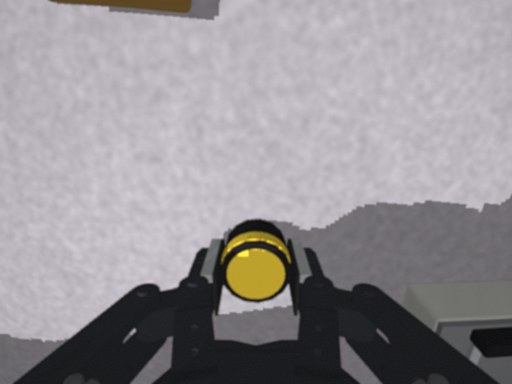

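```bash
python3 -m creep '[[0,0,0,0,0,-20,200],[0,0,0,0,0,-40,200],[0,0,0,0,0,-40,200],[0,0,0,0,0,-30,200],[0,0,0,0,0,0,200]]' 40
python3 - <<'E'
from h import *
delta([.6106,-.0157,.15])
E
```

```text
clock: 6.05
position: [0.4527, 0.172, 0.1478]
ee_rot: [0.67, 0.743, 0.003, 0.001]
ft_force: [1.0, 0.3, -0.4]
grip_width: 0.407
t 6.05 pos [0.4527 0.172  0.1478] turn [ 0.006  -0.0033 -0.0023] shift now-axes mm [-202.9  137.8   -2.1] goal-axes mm [-203.3  137.3   -2.2] F [ 1.   0.3 -0.4] w 0.407
```

```bash
python3 -m creep '[[0,0,0,-20,14,0,200],[0,0,0,-30,20,0,200],[0,0,0,-30,20,0,200],[0,0,0,-30,20,0,200],[0,0,0,-30,20,0,200],[0,0,0,-30,20,0,200],[0,0,0,-25,18,0,200],[0,0,0,-8,5,0,200]]'
python3 -m creep '[[0,0,0,0,0,0,200],[0,0,0,0,0,0,200],[0,0,0,0,0,0,200]]'
python3 - <<'E'
from h import *
delta([.6106,-.0157,.15])
o=get_obs();p,d=camera("wrist");cv2.imwrite("pics/w5.png",p)
print(proj("wrist",[.6106,-.0157,.059],o))
E
```

```text
clock: 6.85
position: [0.6086, -0.0202, 0.1427]
ee_rot: [0.671, 0.741, -0.001, 0.0]
ft_force: [-0.8, -0.4, -1.0]
grip_width: 0.41
clock: 7.15
position: [0.6072, -0.0151, 0.1436]
ee_rot: [0.669, 0.743, 0.0, -0.001]
ft_force: [-0.9, -0.1, 0.5]
grip_width: 0.405
t 7.15 pos [ 0.6072 -0.0151  0.1436] turn [-0.0005 -0.001  -0.0002] shift now-axes mm [-1.   3.4 -6.4] goal-axes mm [-1.   3.4 -6.4] F [-0.9 -0.1  0.5] w 0.405
[258.28473864 204.13579235]
```

View pics/w5.png

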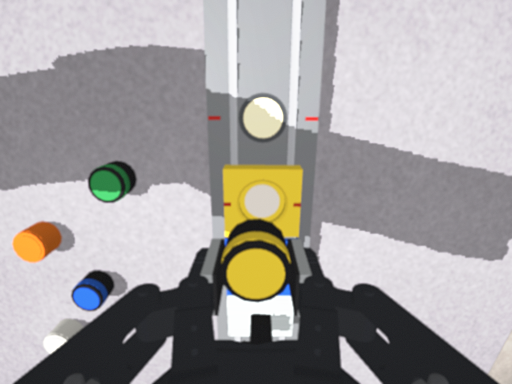

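Run:
```python
import cv2
p=cv2.imread("pics/w5.png")
cv2.imwrite("pics/w5c.png",cv2.resize(p[90:310,200:330],None,fx=4,fy=2.7,interpolation=cv2.INTER_CUBIC)[:600])
cv2.imwrite("pics/w5d.png",cv2.resize(p[160:240,210:315],None,fx=7,fy=7,interpolation=cv2.INTER_CUBIC))
```

```text
(no output)
```

View pics/w5d.png

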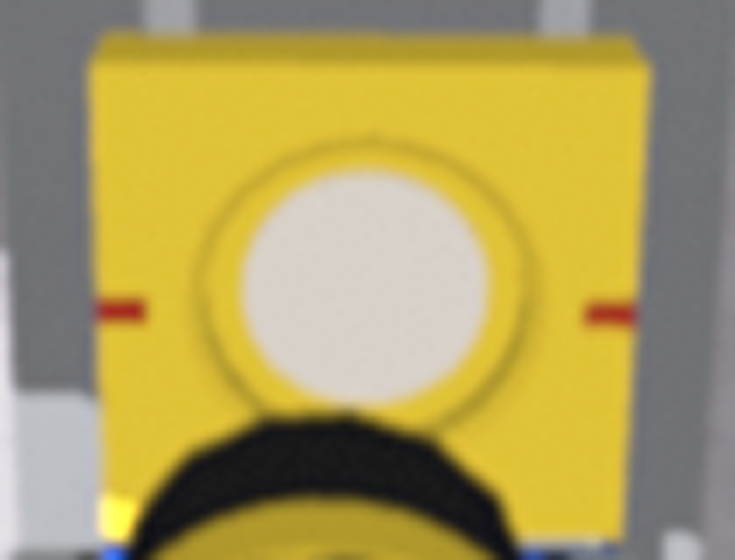

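Run:
```python
from h import *
p=cv2.imread("pics/w5.png")
cv2.imwrite("pics/w5e.png",cv2.resize(p[215:310,205:305],None,fx=6,fy=6,interpolation=cv2.INTER_CUBIC))
o=get_obs()
print("socket",pix("wrist",(261.8,204.2),.059,o))
print("boxmark",pix("wrist",((214.5+312)/2,118.5),.040,o))
```

```text
socket [ 0.61364544 -0.01563377  0.059     ]
boxmark [0.60762257 0.05220118 0.04      ]
```

View pics/w5e.png

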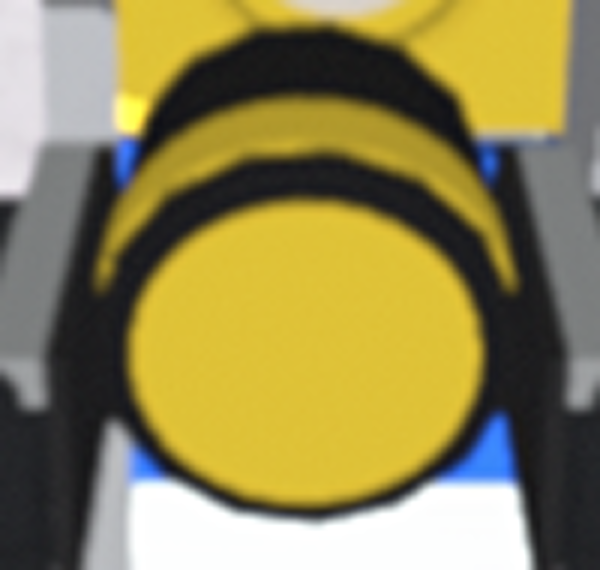

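Run:
```python
from h import *
o=get_obs();R=Rot.from_quat(o["ee_rot"]).as_matrix()
c=pix("wrist",(255.75,273.25),o["position"][2]+.016,o)
t=R.T@(c-o["position"]);print("held in tool mm",t*1e3)
s=pix("wrist",(261.8,204.2),.059,o)
st=R.T@(s-o["position"]);print("need",(st-t)[:2]*1e3)
g=s-R@np.array([t[0],t[1],0]);print(g)
print("held pix check y=0:",)
delta([g[0],g[1],.075])
```

```text
held in tool mm [ -0.34650201   1.19545409 -16.00055161]
need [-0.8339694   5.12692377]
[ 0.61242026 -0.01541444  0.05900054]
held pix check y=0:
t 7.2 pos [ 0.6073 -0.0152  0.1437] turn [-0.0002 -0.0009 -0.0002] shift now-axes mm [-0.8  5.1 68.7] goal-axes mm [-0.8  5.1 68.7] F [-0.4  0.2 -0.4] w 0.404
```

```bash
python3 -m creep '[[0,0,0,-1,5,10,200],[0,0,0,0,0,20,200],[0,0,0,0,0,20,200],[0,0,0,0,0,11,200],[0,0,0,0,0,0,200],[0,0,0,0,0,0,200]]'
python3 - <<'E'
from h import *
delta([.6124,-.0154,.065])
o=get_obs();p,d=camera("wrist");cv2.imwrite("pics/w6.png",cv2.resize(p[150:330,180:340],None,fx=4.5,fy=3.3,interpolation=cv2.INTER_CUBIC))
p,d=camera("side");cv2.imwrite("pics/s6.png",cv2.resize(p[140:260,240:380],None,fx=5,fy=5,interpolation=cv2.INTER_CUBIC))
E
```

```text
clock: 7.8
position: [0.6131, -0.0172, 0.0832]
ee_rot: [0.67, 0.743, 0.0, 0.0]
ft_force: [-0.8, 0.4, -0.4]
grip_width: 0.404
t 7.8 pos [ 0.6131 -0.0172  0.0832] turn [ 0.0003  0.     -0.0021] shift now-axes mm [ 1.9 -0.5 18.2] goal-axes mm [ 1.9 -0.5 18.2] F [-0.8  0.4 -0.4] w 0.404
```

View pics/w6.png

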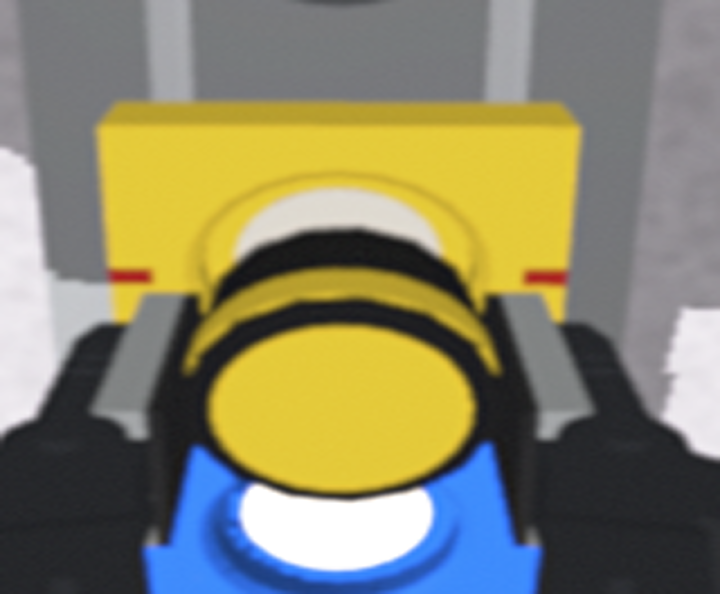

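View pics/s6.png

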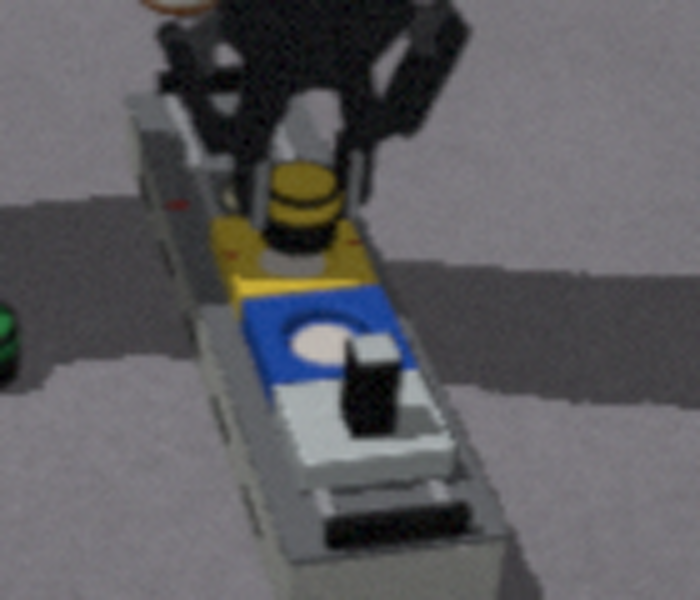

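Run:
```python
from h import *
o=get_obs();R=Rot.from_quat(o["ee_rot"]).as_matrix()
c=pix("wrist",(255.5,273.3),o["position"][2]+.016,o);s=pix("wrist",(254.6,233.6),.059,o)
print(R.T@(c-o["position"])*1e3,s,(R.T@(s-c))*1e3)
```

```text
[ -0.37326889   1.07053152 -15.99824565] [ 0.61397151 -0.0158373   0.059     ] [ 1.75600335 -0.56390148 40.82438057]
```

Still needs +1.8 mm in x and −0.5 mm in y, then down 18 mm.

```bash
python3 -m creep '[[0,0,0,1.8,-0.5,0,200],[0,0,0,0,0,0,200],[0,0,0,0,0,5,200],[0,0,0,0,0,5,200],[0,0,0,0,0,4,200],[0,0,0,0,0,0,200]]'; python3 -m creep '[[0,0,0,0,0,2,200],[0,0,0,0,0,2,200],[0,0,0,0,0,0,200]]'
python3 - <<'E'
from h import *
delta([.6124,-.0154,.065])
E
```

```text
clock: 8.5
position: [0.6116, -0.0156, 0.0678]
ee_rot: [0.67, 0.743, -0.001, -0.0]
ft_force: [0.9, -0.3, -0.6]
grip_width: 0.406
clock: 8.8
position: [0.6124, -0.0156, 0.065]
ee_rot: [0.67, 0.743, 0.0, 0.0]
ft_force: [-0.8, -0.3, 2.7]
grip_width: 0.402
t 8.8 pos [ 0.6124 -0.0156  0.065 ] turn [ 0.0004 -0.0001 -0.0023] shift now-axes mm [0.2 0.  0. ] goal-axes mm [0.2 0.  0. ] F [-0.8 -0.3  2.7] w 0.402
```

```bash
python3 -m creep '[[0,0,0,0,0,0,140],[0,0,0,0,0,0,100],[0,0,0,0,0,0,80],[0,0,0,0,0,0,80],[0,0,0,0,0,-15,80],[0,0,0,0,0,-40,80],[0,0,0,0,0,-40,80],[0,0,0,0,0,0,80]]'
python3 - <<'E'
from h import *
delta([.434,-.156,.14])
o=get_obs();p,d=camera("wrist");cv2.imwrite("pics/w7.png",p)
p,d=camera("side");cv2.imwrite("pics/s7.png",cv2.resize(p[140:260,240:380],None,fx=5,fy=5,interpolation=cv2.INTER_CUBIC))
E
```

```text
clock: 9.6
position: [0.6153, -0.0161, 0.1668]
ee_rot: [0.67, 0.742, 0.004, 0.003]
ft_force: [1.1, -0.7, -0.9]
grip_width: 0.689
t 9.6 pos [ 0.6153 -0.0161  0.1668] turn [ 0.0096 -0.0001 -0.0028] shift now-axes mm [-120.6 -194.8   24.9] goal-axes mm [-120.1 -194.9   26.8] F [ 1.1 -0.7 -0.9] w 0.689
```

View pics/w7.png

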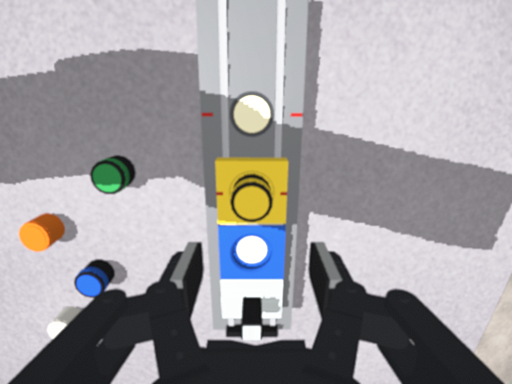

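View pics/s7.png

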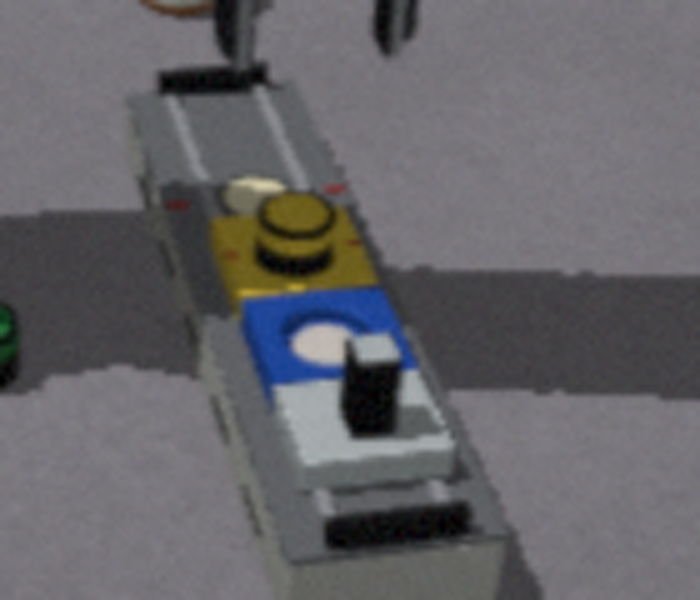

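The yellow cell sits upright in its socket. I'll check its height by depth and then go for blue.

```bash
python3 - <<'E'
from h import *
o=get_obs();p,d=camera("wrist")
m=camera_model("wrist");M=m["mount"];R=Rot.from_quat(o["ee_rot"]).as_matrix()
def P(u,v):
    t=M[:3,:3]@(und(m,(u,v))*np.median(d[v-2:v+3,u-2:u+3]))+M[:3,3];return (R@t+o["position"]).round(4)
print("disc",P(251,200),"slide top",P(225,175),P(232,265))
delta([.434,-.156,.16])
E
python3 -m creep '[[0,0,0,-18,-28,0,80],[0,0,0,-24,-40,0,80],[0,0,0,-24,-40,0,80],[0,0,0,-24,-40,0,80],[0,0,0,-22,-36,0,80],[0,0,0,-8,-12,0,80],[0,0,0,0,0,0,80],[0,0,0,0,0,0,80]]'
python3 - <<'E'
from h import *
delta([.434,-.156,.16])
o=get_obs();p,d=camera("wrist");cv2.imwrite("pics/w8.png",p)
E
```

```text
disc [ 0.6102 -0.0117  0.0812] slide top [0.5859 0.0008 0.0582] [ 0.5988 -0.0886  0.0587]
t 9.75 pos [ 0.6121 -0.0154  0.1603] turn [ 0.0005 -0.0004 -0.0021] shift now-axes mm [-1.215e+02 -1.917e+02  1.000e-01] goal-axes mm [-121.1 -191.9    0.3] F [-0.2  0.3 -0.2] w 0.687
clock: 10.55
position: [0.4301, -0.1543, 0.1596]
ee_rot: [0.67, 0.743, 0.0, -0.0]
ft_force: [1.0, 1.2, 0.3]
grip_width: 0.687
t 10.55 pos [ 0.4301 -0.1543  0.1596] turn [-0.     -0.0003 -0.0015] shift now-axes mm [-2.1  3.7 -0.4] goal-axes mm [-2.1  3.7 -0.4] F [1.  1.2 0.3] w 0.687
```

View pics/w8.png

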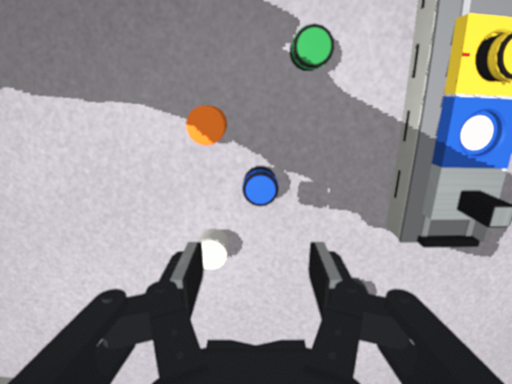

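The yellow disc reads z=0.081 m, which is fully seated. Blue is at (260,187), white at (212,254) and orange at (207,124). White is close to the left finger, so I'll check the clearance.

Run:
```python
from h import *
o=get_obs();R=Rot.from_quat(o["ee_rot"]).as_matrix()
p=cv2.imread("pics/w8.png");cv2.imwrite("pics/w8c.png",cv2.resize(p[160:275,185:290],None,fx=5,fy=5,interpolation=cv2.INTER_CUBIC))
b=pix("wrist",(260.7,187),.03,o)
for n,q in dict(white=(211,254),orange=(207,124)).items(): print(n,R.T@(pix("wrist",q,.03,o)-b)*1e3)
print(b);delta([b[0],b[1],.05])
```

```text
white [-7.47489641e+01 -5.25862119e+01  1.74231931e-02]
orange [ 6.04315539e+01 -4.95921946e+01  2.72236874e-03]
[ 0.43655372 -0.15333522  0.03      ]
t 10.6 pos [ 0.4304 -0.154   0.1596] turn [-0.0002  0.0001 -0.0007] shift now-axes mm [  0.    6.2 109.6] goal-axes mm [  0.    6.2 109.6] F [-0.1  0.3 -0.6] w 0.688
```

View pics/w8c.png

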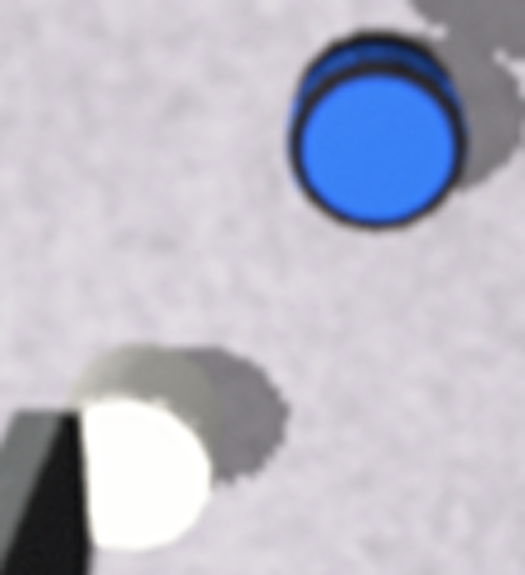

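```bash
python3 -m creep '[[0,0,0,-2,5,20,80],[0,0,0,0,0,40,80],[0,0,0,0,0,40,80],[0,0,0,0,0,12,80],[0,0,0,0,0,0,80],[0,0,0,0,0,0,80]]'
python3 - <<'E'
from h import *
delta([.4353,-.155,.014])
o=get_obs();p,d=camera("wrist");cv2.imwrite("pics/w9.png",cv2.resize(p[150:330,160:350],None,fx=4,fy=3.3))
E
```

```text
clock: 11.2
position: [0.4358, -0.1565, 0.0489]
ee_rot: [0.67, 0.743, 0.0, 0.0]
ft_force: [0.3, 0.3, 0.8]
grip_width: 0.684
t 11.2 pos [ 0.4358 -0.1565  0.0489] turn [ 0.0008  0.0005 -0.0016] shift now-axes mm [ 1.6 -0.4 34.9] goal-axes mm [ 1.6 -0.4 34.9] F [0.3 0.3 0.8] w 0.684
```

View pics/w9.png

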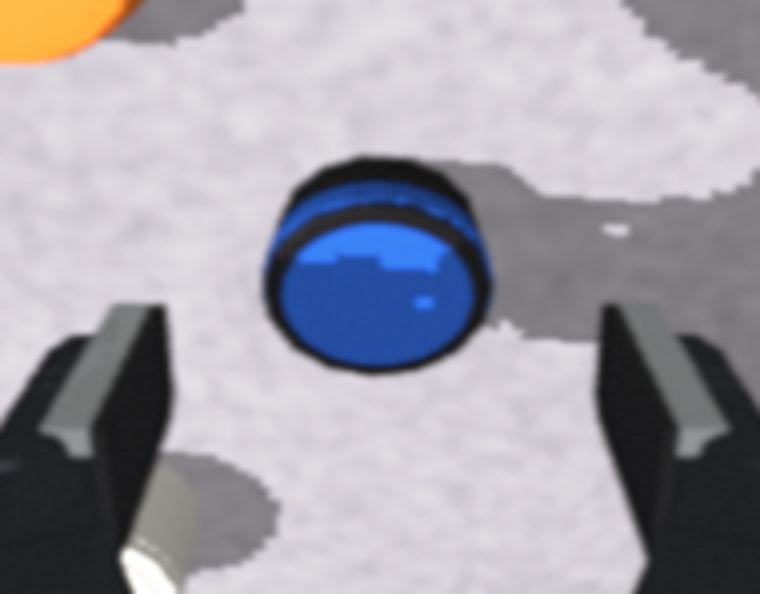

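Run:
```python
from h import *
o=get_obs();R=Rot.from_quat(o["ee_rot"]).as_matrix()
print(R.T@(pix("wrist",(254.1,239),.03,o)-o["position"])*1e3)
```

```text
[ 0.44179025  0.2143303  19.30688206]
```

Centred within 1 mm. Going down and gripping.

```bash
python3 -m creep '[[0,0,0,0.5,-0.5,20,80],[0,0,0,0,0,11,80],[0,0,0,0,0,4,80],[0,0,0,0,0,0,120],[0,0,0,0,0,0,160],[0,0,0,0,0,0,200],[0,0,0,0,0,0,200],[0,0,0,0,0,0,200]]' 40
python3 -m creep '[[0,0,0,0,0,-20,200],[0,0,0,0,0,-40,200],[0,0,0,0,0,-40,200],[0,0,0,0,0,-30,200],[0,0,0,0,0,0,200]]' 40
python3 - <<'E'
from h import *
delta([.6185,-.0775,.144])
E
```

```text
clock: 12.05
position: [0.4346, -0.1563, 0.0136]
ee_rot: [0.67, 0.743, 0.0, 0.0]
ft_force: [-1.5, 0.1, 6.5]
grip_width: 0.406
clock: 12.55
position: [0.4365, -0.1567, 0.1468]
ee_rot: [0.67, 0.742, 0.003, 0.003]
ft_force: [0.6, 0.4, -0.8]
grip_width: 0.408
t 12.55 pos [ 0.4365 -0.1567  0.1468] turn [ 0.0073  0.0004 -0.0025] shift now-axes mm [ 60.1 189.1   4.2] goal-axes mm [ 59.6 189.3   2.8] F [ 0.6  0.4 -0.8] w 0.408
```

```bash
python3 -m creep '[[0,0,0,8,25,0,200],[0,0,0,12,38,0,200],[0,0,0,12,38,0,200],[0,0,0,12,38,0,200],[0,0,0,10,32,0,200],[0,0,0,5,16,0,200],[0,0,0,0,0,0,200],[0,0,0,0,0,0,200]]'
python3 -m creep '[[0,0,0,0,0,0,200],[0,0,0,0,0,0,200]]'
python3 - <<'E'
from h import *
delta([.619,-.0775,.144])
o=get_obs();p,d=camera("wrist");cv2.imwrite("pics/w10.png",cv2.resize(p[150:320,180:340],None,fx=4.5,fy=3.5,interpolation=cv2.INTER_CUBIC))
E
```

```text
clock: 13.35
position: [0.6134, -0.0787, 0.1419]
ee_rot: [0.67, 0.742, -0.001, -0.0]
ft_force: [-0.2, -0.5, -0.3]
grip_width: 0.406
clock: 13.55
position: [0.6134, -0.0788, 0.1429]
ee_rot: [0.67, 0.742, 0.0, -0.0]
ft_force: [-0.4, 0.3, -1.3]
grip_width: 0.405
t 13.55 pos [ 0.6134 -0.0788  0.1429] turn [ 0.0001 -0.0004 -0.0033] shift now-axes mm [ 0.8  5.7 -1.1] goal-axes mm [ 0.7  5.7 -1.1] F [-0.4  0.3 -1.3] w 0.405
```

View pics/w10.png

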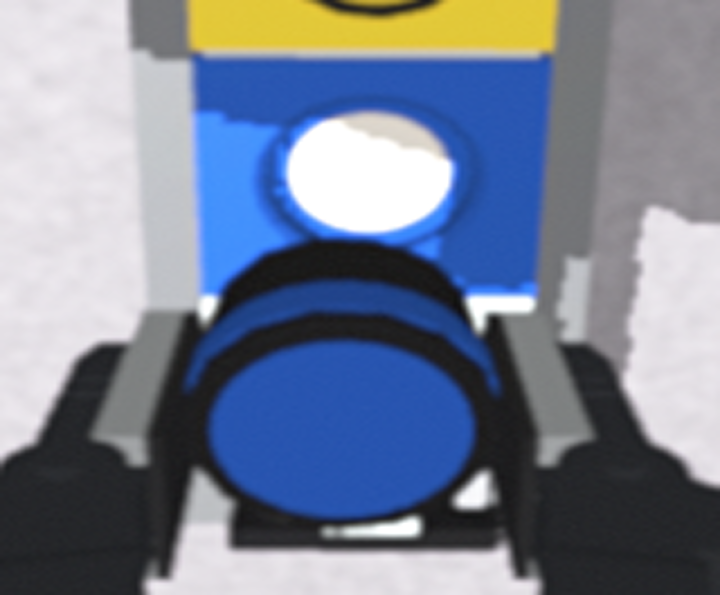

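Run:
```python
from h import *
o=get_obs();R=Rot.from_quat(o["ee_rot"]).as_matrix()
c=pix("wrist",(255.5,272.2),o["position"][2]+.0164,o);s=pix("wrist",(261.6,199.1),.059,o)
print(R.T@(c-o["position"])*1e3,s,(R.T@(s-c))*1e3)
```

```text
[  0.53789061   1.07103123 -16.39948982] [ 0.61933165 -0.07444999  0.059     ] [  3.03326458   5.03734363 100.42228851]
```

```bash
python3 -m creep '[[0,0,0,1,5,10,200],[0,0,0,0,0,20,200],[0,0,0,0,0,20,200],[0,0,0,0,0,10,200],[0,0,0,0,0,0,200],[0,0,0,0,0,0,200]]'
python3 - <<'E'
from h import *
delta([.619,-.0775,.0646])
o=get_obs();p,d=camera("wrist");cv2.imwrite("pics/w11.png",cv2.resize(p[150:320,180:340],None,fx=4.5,fy=3.5,interpolation=cv2.INTER_CUBIC))
p,d=camera("side");cv2.imwrite("pics/s11.png",cv2.resize(p[140:260,240:380],None,fx=5,fy=5,interpolation=cv2.INTER_CUBIC))
E
```

```text
clock: 14.2
position: [0.6193, -0.0768, 0.0832]
ee_rot: [0.67, 0.743, 0.0, 0.0]
ft_force: [0.8, -0.3, -0.3]
grip_width: 0.399
t 14.2 pos [ 0.6193 -0.0768  0.0832] turn [ 0.0004  0.0001 -0.0023] shift now-axes mm [-0.7 -0.4 18.6] goal-axes mm [-0.7 -0.4 18.6] F [ 0.8 -0.3 -0.3] w 0.399
```

View pics/w11.png

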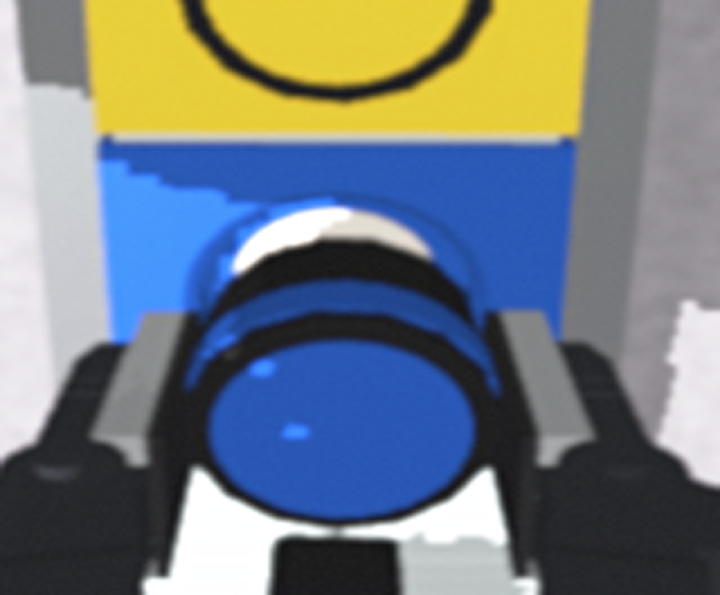

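View pics/s11.png

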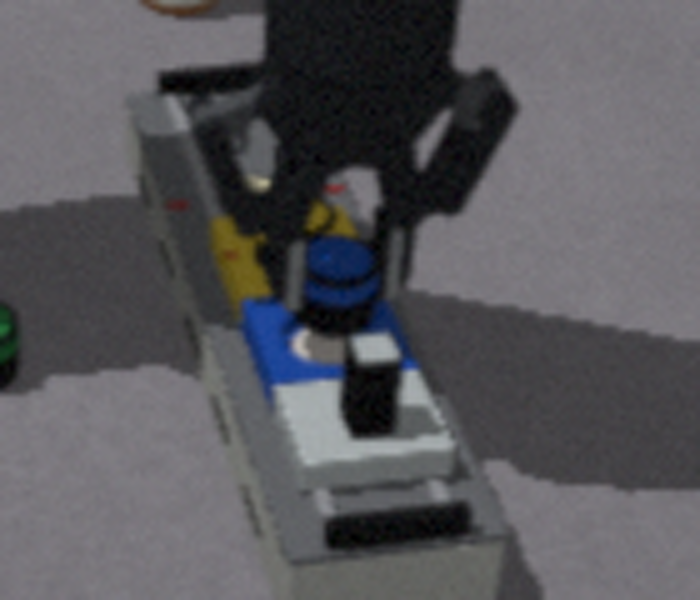

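Run:
```python
from h import *
o=get_obs();R=Rot.from_quat(o["ee_rot"]).as_matrix()
f=lambda u,v:(180+(u+.5)/4.5-.5,150+(v+.5)/3.5-.5)
c=pix("wrist",f(341.5,429.5),o["position"][2]+.0164,o)
T=lambda q,z:(R.T@(pix("wrist",q,z,o)-c)*1e3).round(2)[:2]
print("held",(R.T@(c-o["position"])*1e3).round(2))
print("mouth top",T(f(337,195),.059),"boundary",T(f(340,139),.059),"left",T(f(187,275),.059),"right",T(f(488,275),.059))
print("edges",T(f(112,310),.059),T(f(566,310),.059))
print("floor top",T(f(335,207),.051))
print("ydisc bottom rim",T(f(340,103),.081))
```

```text
held [  0.45   1.07 -16.4 ]
mouth top [19.97 -0.61] boundary [30.18 -0.2 ] left [  4.66 -21.52] right [ 4.64 20.42]
edges [ -2.35 -32.41] [-2.39 31.73]
floor top [14.6  -0.92]
ydisc bottom rim [42.61 -0.18]
```

```bash
python3 -m creep '[[0,0,0,-1.1,-0.4,0,200],[0,0,0,0,0,0,200],[0,0,0,0,0,5,200],[0,0,0,0,0,5,200],[0,0,0,0,0,4,200],[0,0,0,0,0,0,200]]'; python3 -m creep '[[0,0,0,0,0,2,200],[0,0,0,0,0,2,200],[0,0,0,0,0,0,200]]'
python3 - <<'E'
from h import *
delta([.619,-.0775,.0646])
E
```

```text
clock: 14.9
position: [0.6182, -0.0777, 0.0678]
ee_rot: [0.67, 0.743, -0.0, -0.001]
ft_force: [-0.0, -0.3, -0.5]
grip_width: 0.402
clock: 15.2
position: [0.6188, -0.0778, 0.0648]
ee_rot: [0.67, 0.743, 0.0, 0.0]
ft_force: [0.2, -0.3, -1.1]
grip_width: 0.402
t 15.2 pos [ 0.6188 -0.0778  0.0648] turn [ 0.0002 -0.     -0.0022] shift now-axes mm [0.3 0.2 0.2] goal-axes mm [0.3 0.2 0.2] F [ 0.2 -0.3 -1.1] w 0.402
```

```bash
python3 -m creep '[[0,0,0,0,0,0.5,200],[0,0,0,0,0,0,140],[0,0,0,0,0,0,100],[0,0,0,0,0,0,80],[0,0,0,0,0,0,80],[0,0,0,0,0,-20,80],[0,0,0,0,0,-40,80],[0,0,0,0,0,-40,80]]'
python3 -m creep '[[0,0,0,-15,0,0,80],[0,0,0,-25,0,0,80],[0,0,0,-20,0,0,80],[0,0,0,0,0,0,80],[0,0,0,0,0,0,80],[0,0,0,0,0,0,80]]'
python3 - <<'E'
from h import *
delta([.625,-.1375,.082])
o=get_obs();p,d=camera("wrist");cv2.imwrite("pics/w12.png",p)
m=camera_model("wrist");M=m["mount"];R=Rot.from_quat(o["ee_rot"]).as_matrix()
np.save("pics/w12.npy",d)
p,d=camera("side");cv2.imwrite("pics/s12.png",cv2.resize(p[140:260,240:380],None,fx=5,fy=5,interpolation=cv2.INTER_CUBIC))
E
```

```text
clock: 16.0
position: [0.6182, -0.0778, 0.165]
ee_rot: [0.67, 0.742, -0.001, -0.0]
ft_force: [2.0, -0.4, 0.2]
grip_width: 0.689
clock: 16.6
position: [0.625, -0.1363, 0.1639]
ee_rot: [0.669, 0.743, 0.0, -0.0]
ft_force: [0.1, 0.0, 0.1]
grip_width: 0.686
t 16.6 pos [ 0.625  -0.1363  0.1639] turn [-0.0003 -0.0008 -0.001 ] shift now-axes mm [-1.3 -0.1 81.9] goal-axes mm [-1.2 -0.1 81.9] F [0.1 0.  0.1] w 0.686
```

View pics/w12.png

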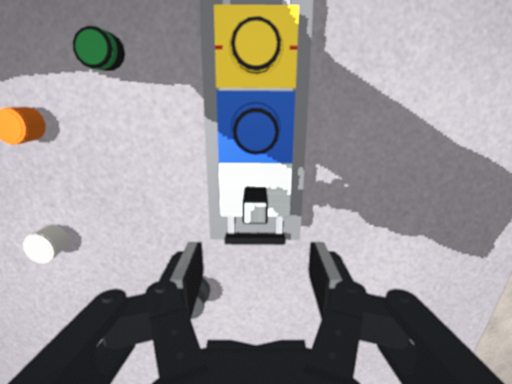

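View pics/s12.png

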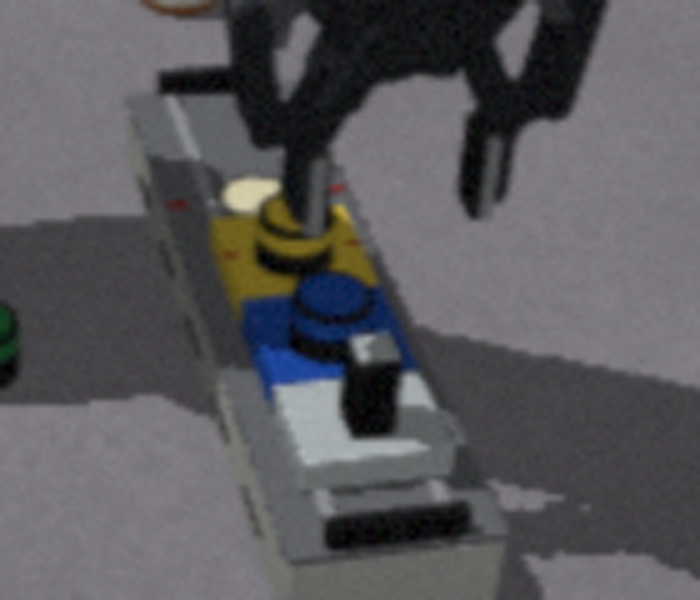

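Run:
```python
from h import *
p=cv2.imread("pics/w12.png");d=np.load("pics/w12.npy");o=get_obs()
cv2.imwrite("pics/w12c.png",cv2.resize(p[95:245,205:310],None,fx=5,fy=4,interpolation=cv2.INTER_CUBIC))
m=camera_model("wrist");M=m["mount"];R=Rot.from_quat(o["ee_rot"]).as_matrix()
def P(u,v):
    t=M[:3,:3]@(und(m,(u,v))*np.median(d[v-2:v+3,u-2:u+3]))+M[:3,3];return (R@t+o["position"]).round(4)
print([P(*q) for q in [(245,132),(266,132),(256,122),(256,142),(240,45),(270,45),(256,32),(256,55),(255,213)]])
```

```text
[array([ 0.6121, -0.079 ,  0.0814]), array([ 0.628 , -0.0773,  0.0815]), array([ 0.6196, -0.0707,  0.0814]), array([ 0.6212, -0.0857,  0.0811]), array([ 0.6028, -0.0189,  0.081 ]), array([ 0.6238, -0.0167,  0.0812]), array([ 0.6131, -0.0094,  0.0813]), array([ 0.6147, -0.0243,  0.0814]), array([ 0.6258, -0.1369,  0.0996])]
```

View pics/w12c.png

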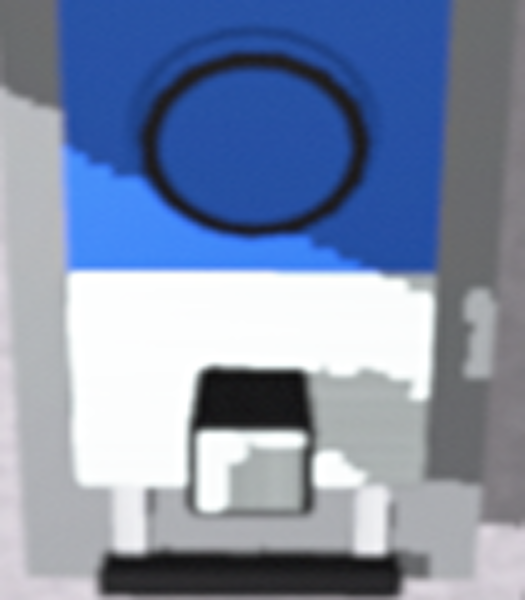

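```bash
python3 -m creep '[[0,0,0,-0.6,-0.3,15,80],[0,0,0,0,0,30,80],[0,0,0,0,0,30,80],[0,0,0,0,0,15,80],[0,0,0,0,0,0,100],[0,0,0,0,0,0,130],[0,0,0,0,0,0,150],[0,0,0,0,0,0,150]]' 40
python3 - <<'E'
from h import *
delta([.6255,-.1375,.074])
E
```

```text
clock: 17.5
position: [0.6255, -0.1383, 0.0756]
ee_rot: [0.67, 0.743, 0.001, 0.001]
ft_force: [0.6, -1.1, -1.0]
grip_width: 0.412
t 17.5 pos [ 0.6255 -0.1383  0.0756] turn [ 0.0022  0.0003 -0.0023] shift now-axes mm [0.8 0.1 1.6] goal-axes mm [0.8 0.1 1.6] F [ 0.6 -1.1 -1. ] w 0.412
```

Now close on the handle.

```bash
python3 -m creep '[[0,0,0,0,0,0,165],[0,0,0,0,0,0,180],[0,0,0,0,0,0,200],[0,0,0,0,0,0,230],[0,0,0,0,0,0,230],[0,0,0,0,0,0,230]]' 60
python3 - <<'E'
from h import *
delta([.6255,-.1375,.074])
o=get_obs();p,d=camera("wrist");cv2.imwrite("pics/w13.png",p)
E
```

```text
clock: 18.1
position: [0.6245, -0.1382, 0.0748]
ee_rot: [0.67, 0.742, 0.0, -0.0]
ft_force: [-2.9, 1.8, 6.2]
grip_width: 0.226
t 18.1 pos [ 0.6245 -0.1382  0.0748] turn [ 0.     -0.0004 -0.0025] shift now-axes mm [0.6 1.  0.8] goal-axes mm [0.6 1.  0.8] F [-2.9  1.8  6.2] w 0.226
```

View pics/w13.png

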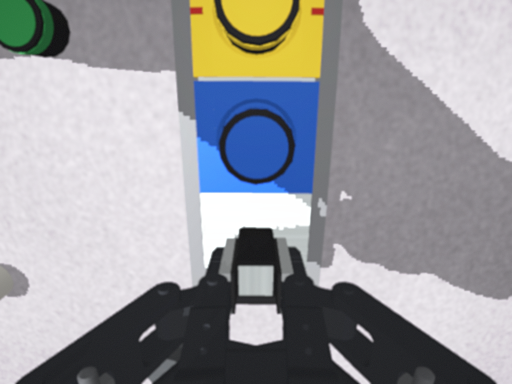

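```bash
python3 -m creep '[[0,0,0,3,0,0,230],[0,0,0,6,0,0,230],[0,0,0,6,0,0,230],[0,0,0,6,0,0,230],[0,0,0,6,0,0,230],[0,0,0,6,0,0,230],[0,0,0,4,0,0,230],[0,0,0,0,0,0,230]]' 60
python3 - <<'E'
from h import *
o=get_obs();s=o["position"]-[.6245,-.1382,.0748];u=np.array([-.105,.9945]);print("travel",s[:2]@u*1e3,"lat",(s[0]*u[1]-s[1]*u[0])*1e3,o["ft_force"],o["torque"],o["grip_width"])
E
```

```text
clock: 18.95
position: [0.6209, -0.1015, 0.0748]
ee_rot: [0.67, 0.742, 0.0, 0.0]
ft_force: [-1.6, 0.5, 5.6]
grip_width: 0.222
travel 36.90187667824126 lat 0.2998294376741007 [-1.56510468  0.45897432  5.57618128] [-0.01689664  0.48021744 -0.15664783] 0.2218538434813524
```

```bash
python3 -m creep '[[0,0,0,0,0,0,230],[0,0,0,0,0,0,230]]'; python3 -m creep '[[0,0,0,4,0,0,230],[0,0,0,4,0,0,230],[0,0,0,4,0,0,230],[0,0,0,2,0,0,230],[0,0,0,0,0,0,230],[0,0,0,0,0,0,230]]' 60
python3 - <<'E'
from h import *
o=get_obs();s=o["position"]-[.6245,-.1382,.0748];u=np.array([-.105,.9945]);print("travel",s[:2]@u*1e3,"lat",(s[0]*u[1]-s[1]*u[0])*1e3,o["ft_force"],o["torque"],o["grip_width"])
p,d=camera("top");cv2.imwrite("pics/t14.png",cv2.resize(p[120:200,180:340],None,fx=5,fy=5,interpolation=cv2.INTER_CUBIC))
p,d=camera("wrist");cv2.imwrite("pics/w14.png",p)
E
```

```text
clock: 19.15
position: [0.6209, -0.1013, 0.0748]
ee_rot: [0.67, 0.742, 0.0, -0.0]
ft_force: [-2.1, -0.1, 6.4]
grip_width: 0.226
clock: 19.75
position: [0.6196, -0.088, 0.0748]
ee_rot: [0.67, 0.742, 0.0, 0.0]
ft_force: [-2.1, -2.5, 5.3]
grip_width: 0.222
travel 50.39699399262297 lat 0.40580288979753626 [-2.11620464 -2.54464181  5.31016697] [-0.60094873  0.3570487  -0.09065928] 0.2223488833831145
```

View pics/w14.png

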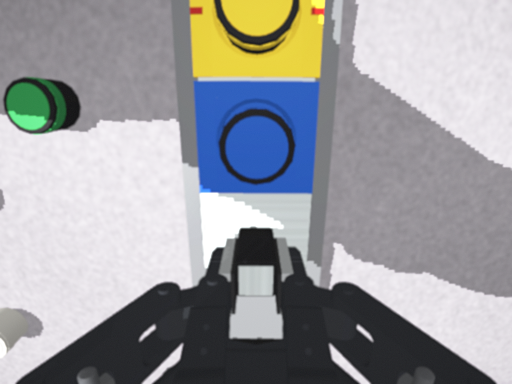

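View pics/t14.png

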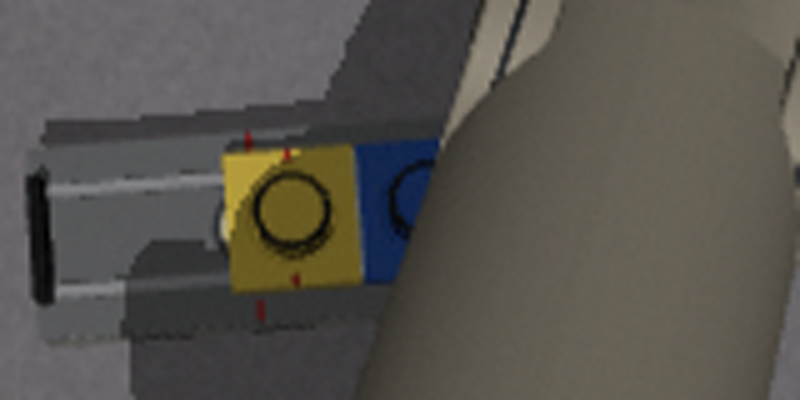

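The slide follows the gripper: 50.4 mm travelled, about 18 mm to go. I'll approach in smaller steps and watch the force.

```bash
python3 -m creep '[[0,0,0,3,0,0,230],[0,0,0,3,0,0,230],[0,0,0,3,0,0,230],[0,0,0,1,0,0,230],[0,0,0,0,0,0,230],[0,0,0,0,0,0,230]]' 60
cat > t.py <<'E'
from h import *
o=get_obs();s=o["position"]-[.6245,-.1382,.0748];u=np.array([-.105,.9945]);print("travel",(s[:2]@u*1e3).round(2),"lat",((s[0]*u[1]-s[1]*u[0])*1e3).round(2),"Fpush",(-o["ft_force"][:2]@u).round(2),o["ft_force"].round(1),o["grip_width"].round(3))
E
python3 t.py
for i in 1; do python3 -m creep '[[0,0,0,1,0,0,230],[0,0,0,0,0,0,230]]'; done; python3 t.py
```

```text
clock: 20.45
position: [0.6186, -0.0783, 0.0748]
ee_rot: [0.67, 0.742, 0.0, 0.001]
ft_force: [-0.7, -3.8, 5.1]
grip_width: 0.223
clock: 20.65
position: [0.6186, -0.0773, 0.0748]
ee_rot: [0.67, 0.742, 0.0, 0.001]
ft_force: [-1.5, -3.7, 4.5]
grip_width: 0.224Traceback (most recent call last):
  File "t.py", line 2, in <module>
    o=get_obs();s=o["position"]-[.6245,-.1382,.0748];u=np.array([-.105,.9945]);print("travel",(s[:2]@u*1e3).round(2),"lat",((s[0]*u[1]-s[1]*u[0])*1e3).round(2),"Fpush",(-o["ft_force"][:2]@u).round(2),o["ft_force"].round(1),o["grip_width"].round(3))
                                                                                                                                                                                                                               ^^^^^^^^^^^^^^^^^^^^^
AttributeError: 'float' object has no attribute 'round'
Traceback (most recent call last):
  File "t.py", line 2, in <module>
    o=get_obs();s=o["position"]-[.6245,-.1382,.0748];u=np.array([-.105,.9945]);print("travel",(s[:2]@u*1e3).round(2),"lat",((s[0]*u[1]-s[1]*u[0])*1e3).round(2),"Fpush",(-o["ft_force"][:2]@u).round(2),o["ft_force"].round(1),o["grip_width"].round(3))
                                                                                                                                                                                                                               ^^^^^^^^^^^^^^^^^^^^^
AttributeError: 'float' object has no attribute 'round'
```

```bash
python3 -m creep '[[0,0,0,1,0,0,230],[0,0,0,0,0,0,230]]'; python3 t.py;  python3 -m creep '[[0,0,0,1,0,0,230],[0,0,0,0,0,0,230]]'; python3 t.py; python3 -m creep '[[0,0,0,1,0,0,230],[0,0,0,0,0,0,230]]'; python3 t.py
```

```text
clock: 20.85
position: [0.6184, -0.076, 0.0748]
ee_rot: [0.67, 0.742, 0.0, 0.0]
ft_force: [-1.3, -3.0, 6.2]
grip_width: 0.225
clock: 21.05
position: [0.6182, -0.0746, 0.0748]
ee_rot: [0.67, 0.742, 0.0, 0.0]
ft_force: [-2.1, -1.5, 6.2]
grip_width: 0.223
clock: 21.25
position: [0.6181, -0.073, 0.0748]
ee_rot: [0.67, 0.743, 0.0, -0.0]
ft_force: [-2.6, -0.2, 6.6]
grip_width: 0.219Traceback (most recent call last):
  File "t.py", line 2, in <module>
    o=get_obs();s=o["position"]-[.6245,-.1382,.0748];u=np.array([-.105,.9945]);print("travel",(s[:2]@u*1e3).round(2),"lat",((s[0]*u[1]-s[1]*u[0])*1e3).round(2),"Fpush",(-o["ft_force"][:2]@u).round(2),o["ft_force"].round(1),o["grip_width"].round(3))
                                                                                                                                                                                                                               ^^^^^^^^^^^^^^^^^^^^^
AttributeError: 'float' object has no attribute 'round'
Traceback (most recent call last):
  File "t.py", line 2, in <module>
    o=get_obs();s=o["position"]
[... 438 characters left out ...]
   ^^^^^^^^^^^^^^^^^^^^^
AttributeError: 'float' object has no attribute 'round'
Traceback (most recent call last):
  File "t.py", line 2, in <module>
    o=get_obs();s=o["position"]-[.6245,-.1382,.0748];u=np.array([-.105,.9945]);print("travel",(s[:2]@u*1e3).round(2),"lat",((s[0]*u[1]-s[1]*u[0])*1e3).round(2),"Fpush",(-o["ft_force"][:2]@u).round(2),o["ft_force"].round(1),o["grip_width"].round(3))
                                                                                                                                                                                                                               ^^^^^^^^^^^^^^^^^^^^^
AttributeError: 'float' object has no attribute 'round'
```

```bash
sed -i 's/,o\["grip_width"\].round(3)//' t.py; python3 t.py; python3 -m creep '[[0,0,0,1,0,0,230],[0,0,0,0,0,0,230]]'>/dev/null; python3 t.py;  python3 -m creep '[[0,0,0,1,0,0,230],[0,0,0,0,0,0,230]]'>/dev/null; python3 t.py
```

```text
travel 65.49 lat 0.5 Fpush -0.1 [-2.6 -0.2  6.6]
travel 67.05 lat 0.5 Fpush -2.75 [-3.1  2.4  8.1]
travel 68.57 lat 0.52 Fpush -2.22 [-4.   1.8  8.6]
```

```bash
python3 -m creep '[[0,0,0,0.5,0,0,230],[0,0,0,0,0,0,230],[0,0,0,0,0,0,230]]'>/dev/null; python3 t.py
python3 - <<'E'
from h import *
p,d=camera("top");cv2.imwrite("pics/t15.png",cv2.resize(p[135:195,180:280],None,fx=8,fy=8,interpolation=cv2.INTER_CUBIC))
E
```

```text
travel 68.7 lat 0.52 Fpush -0.98 [-3.   0.7  8.2]
```

View pics/t15.png

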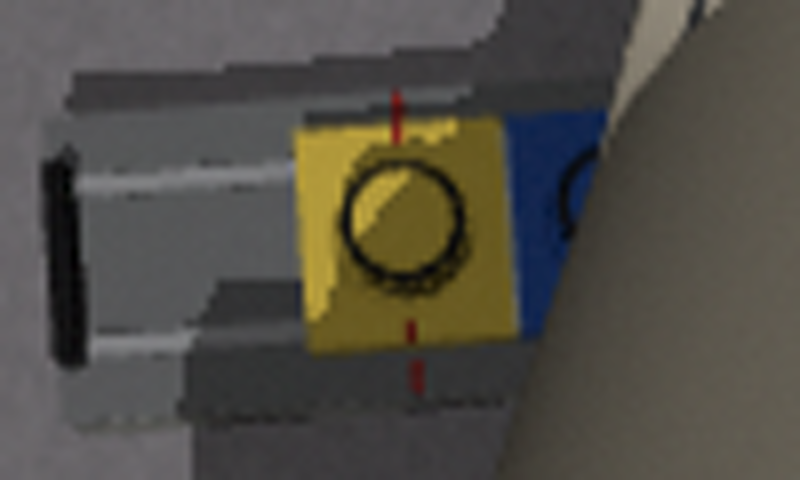

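The red marks line up at (397,105–130) and (412,330–375), and the force has passed its pull-in peak. One small step more to probe the detent.

```bash
python3 -m creep '[[0,0,0,0.5,0,0,230],[0,0,0,0,0,0,230],[0,0,0,0,0,0,230]]'>/dev/null; python3 t.py; python3 -m creep '[[0,0,0,0.5,0,0,230],[0,0,0,0,0,0,230],[0,0,0,0,0,0,230],[0,0,0,0,0,0,230]]'; python3 t.py
python3 - <<'E'
from h import *
p,d=camera("top");cv2.imwrite("pics/t16.png",cv2.resize(p[135:195,180:280],None,fx=8,fy=8,interpolation=cv2.INTER_CUBIC))
p,d=camera("wrist");cv2.imwrite("pics/w16.png",p);o=get_obs()
m=camera_model("wrist");M=m["mount"];R=Rot.from_quat(o["ee_rot"]).as_matrix()
def P(u,v):
    t=M[:3,:3]@(und(m,(u,v))*np.median(d[v-2:v+3,u-2:u+3]))+M[:3,3];return (R@t+o["position"]).round(4)
print(P(240,145),P(270,145),P(257,12),o["joint_velocities"].round(4))
E
```

```text
travel 68.7 lat 0.54 Fpush -0.2 [-3.6 -0.2  7.4]
clock: 22.7
position: [0.6178, -0.0698, 0.0748]
ee_rot: [0.67, 0.743, 0.0, 0.0]
ft_force: [-2.8, -0.4, 7.1]
grip_width: 0.225
travel 68.77 lat 0.54 Fpush 0.13 [-2.8 -0.4  7.1]
[ 0.6054 -0.0089  0.0808] [ 0.6191 -0.0074  0.0814] [0.6075 0.0462 0.0814] [-0.0002 -0.0006 -0.0024 -0.0012 -0.      0.0009 -0.0005]
```

View pics/t16.png

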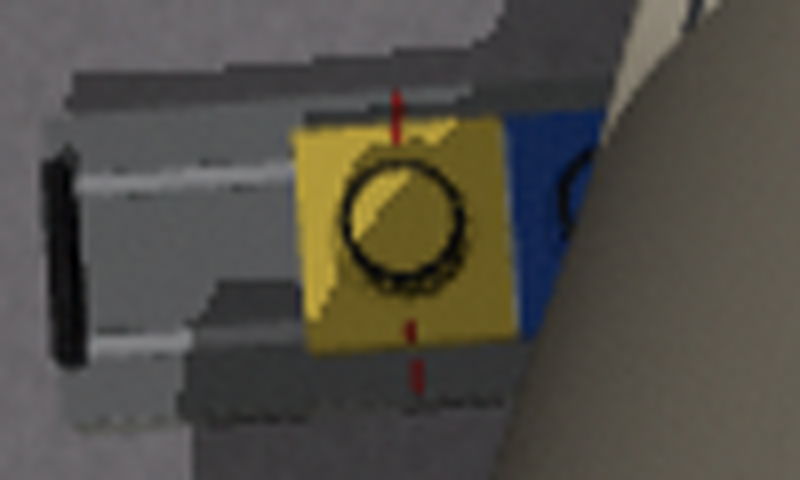

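View pics/w16.png

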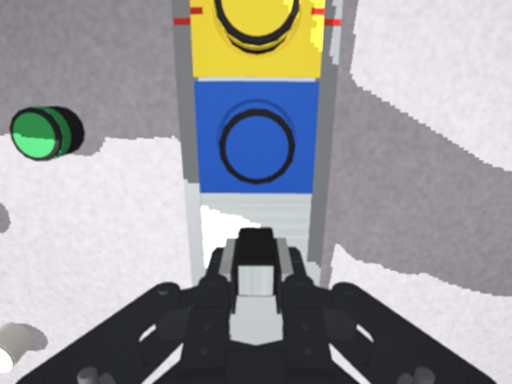

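The slide holds at 68.7 mm against further push with about 0 N residual. The marks meet and both discs read z=0.081 m. Settling for a moment, then handing in.

```bash
python3 -m creep '[[0,0,0,0,0,0,230],[0,0,0,0,0,0,230],[0,0,0,0,0,0,230],[0,0,0,0,0,0,230]]' 60; python3 t.py; python3 -c "
from workcell import *
print(hand_in())"
```

```text
clock: 23.2
position: [0.6178, -0.0697, 0.0748]
ee_rot: [0.67, 0.743, 0.0, 0.0]
ft_force: [-2.4, -1.4, 6.6]
grip_width: 0.224
travel 68.78 lat 0.54 Fpush 1.17 [-2.4 -1.4  6.6]
the job is handed in; nothing more can be done
None
```

I put the yellow and blue filters into their own sockets and gripped the slide's handle at 60 N. I then pushed the slide 68.8 mm into its notch and handed in at 23.2 s, still holding the handle.

**Filters:** Both discs read z ≈ 0.081 m by wrist depth, which is fully down and level. I last checked this just before handing in.

**Notch:** The slide was pulled in on its own. It then stayed at 68.7–68.8 mm through two more 0.5 mm pushes, with about 1 N or less along the rail. The red marks on slide and box meet in the top picture. I had no direct reading of the ball drop or of the finger force on the handle.

**First grasp missed:** My first pinch on the yellow filter closed above its disc. `finger_overhang` says the fingertips stand 25 mm ahead of the TCP, but depth showed them ending at about the TCP. I gripped lower after that, and all later grasps held.

**Calibration:** The wrist and top cameras disagreed by about 2–3 mm sideways, so I placed each filter by how it sat relative to its socket in the wrist view.

**Bystanders:** I did not touch the green filter, jar, loupe, weight or the look-alikes. I did not measure their positions again at the end.

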